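# Clear two stacks of setting-up parts onto their shadow-board pads

## Robot

A 6-joint arm with a two-finger parallel gripper is mounted at the origin on a cart in front of the work surface, level with it; the furniture and walls round the work are solid. World frame = base frame: x ahead of the robot, y to its left, z up, the work surface at z = 0. Lengths are in m, angles in rad, forces in N, time in s.
With the tool pointing down it reaches from about 0.35 to 0.725 m from the base axis. Payload 6 kg.
Tool frame: the origin (TCP) lies midway between the tips of the shut fingers; the grasp point (between the pads) lies ctrl.hold_point_z behind it (ctrl.hold_point_z is the distance from the TCP to the grasp point, in m); z points along the fingers, y is the line along which they close (so a half turn about z gives the same grasp; the last joint's range is limited). The gripper opens to 85 mm and grips with 20 to 120 N. Pads are 22 mm wide; open, the fingers measure 114 mm over their backs; the gripper's body (76 mm by 85 mm) begins 54 mm behind the grasp point. The pads swing forward as they close: fully open they stand 13 mm farther back than shut.
Start: joints at [1.63, 0.04, 0.085, 0, -1.615, -0.334], TCP at [0.163, 0.577, 0.231] pointing down, gripper open.
Joint ranges: [-2.56, 2.56], [-1.29, 2.01], [-1.08, 1.49], [-3.29, 1.98], [-2.81, -0.18], [-2.99, 2.99]. Speed limits (rad/s): [2.57, 2.57, 3.01, 3.14, 3.14, 3.14].

## Interface

Orientations are given as a unit quaternion [x, y, z, w].
In Python, from station import ctrl gives the robot as it stands.
- The arm moves only by the tool jog_arm, never from a script. Its argument "series" is a list of rows, each a list of 3 entries, a list of its own where there are three numbers: the shift along the tool's x, y, z in mm, then the turn, a rotation vector about the tool's x, y, z in degrees, then the closure, from 0 (fully open) to 1 (shut). In form: [[[x, y, z], [wx, wy, wz], grip], ...]. A call has 1 to 12 rows; each row shifts and turns the commanded pose from where the row before left it, along the tool's axes as they then stand; what a row does not reach is not made up. A row lasts 1/8 s, in which the tool goes at most 62.5 mm and 10.7 degrees, less where a joint would pass 70% of its speed; a pose out of reach is approached as far as the arm can. A call with a gripper value outside its range is refused whole. The fingers move at their own pace and stop on an object; "squeeze" is the grip in N (left out, the last holds). Time passes only in rows, so rows that do not move let the fingers close. It gives the time, the measured TCP pose, the force, the opening and the grip force at its end, in the units of the state.
- ctrl.get_state(): the state, without advancing time (a new reading comes with each control period).
- ctrl.capture(name): name is "scene" or "side" or "wrist"; returns the picture (400x640x3 uint8, red, green, blue); there is no depth.
- ctrl.calibration(name): a dict with "mtx" (3x3 intrinsics, pixels), "R" (3x3) and "t" (3): a world point X has camera coordinates R X + t. Camera axes: x right, y down, z forward; pixel columns grow to the right and rows downward; lengths in m; the calibration is good to about 2 mm. The wrist camera is an equidistant fisheye: a pixel r from the principal point sees the ray r / f radians off the axis. A picture is of the moment at which its call begins: read the wrist's pose just before it. calibration takes no time and is no camera call; for the wrist camera it gives the pose at the moment of the call.
- ctrl.hand_in(): hands the job in; it is judged then, once.
Trained networks look in the newest picture that a camera, given by its name, has taken for a name from the list of things; names that differ only in an ending like _2 or _b are one class to them, and where a whole thing is asked for, a point or a joint stands for the part that bears it (a point fixed in the world has none). Each returns a list of dicts, best first, with "conf" (0 to 1); they miss things now and then, are a little off and sometimes report something else, mostly with a low value. They report only what shows in the picture. A call takes as long as a camera call. They do not tell look-alikes from the thing itself.
- ctrl.spot_in(camera, label): "bbox" ([centre column, centre row, width, height] in pixels, round what is visible of it).
- ctrl.trace(camera, label): "mask" (400x640 bool, what is visible of it) and "bbox" ([centre column, centre row, width, height] in pixels, round what is visible of it).
The state is a dict: "time_s": time; "joint_positions": joint angles; "qd": joint speeds; "tau": joint torques, N m; "position": TCP position; "eef_rot": TCP orientation; "contact_force": force on the tool from outside, world axes, zero at the start; "ft_torque": the same for the moment, N m; "finger_gap": opening from 0.0 (shut) to 1.0 (fully open); "grasp_force": force on a finger pad.
Only numpy, scipy, OpenCV 4.12 (cv2) and the standard library are available. Lean on these libraries where they do the work, as an engineer would, in place of code of your own. Each camera call takes 0.05 s, during which the arm holds its last target. There are 200 camera calls.

## Task

The steel setting-up parts and the brass drill bush have been left piled in two stacks on the bench. Take the stacks apart and set each of the five parts down flat and the right way up, centred on the plywood pad whose black outline has its shape and size, with the straight-sided parts turned to lie square within their outlines.

Things in the scene. Friction and masses are not known exactly. Their poses are not given: they have to be found in the camera images.
- plate_mid (a point): bare steel drilled plate, 92 x 56 x 20 mm high, a small hole near each corner; the point is its centre, half-way up (10 mm above its underside); x along its 92 mm length, y across its 56 mm width, z up. It stands on the bench at the foot of one of the two stacks.
- riser_mid (a point): bare steel round riser, 66 mm diameter, 20 mm high, with an 18 mm bore; the point is its centre, half-way up (10 mm above its underside), z up. It stands on the bench at the foot of the other stack.
- square_mid (a point): dark steel square spacer, 44 x 44 x 20 mm high, with a 12 mm hole through its middle; the point is its centre, half-way up (10 mm above its underside); x and y along its sides, z up. It lies on the plate or on the riser, and carries the bush.
- slotted_mid (a point): dark steel slotted block, 56 x 30 x 20 mm high, with a 12 mm wide, 7 mm deep groove along its top; the point is its centre, half-way up (10 mm above its underside); x along its 56 mm length, y across its 30 mm width, z up. It lies on whichever of plate and riser does not carry the square spacer.
- bush_mid (a point): brass drill bush standing on its flange: flange 26 mm diameter and 6 mm high, above it a barrel of 20 mm diameter, 22 mm high over all; the point is its centre, half-way up (11 mm above its underside), z up. It stands on the square spacer, on top of the taller stack.
- pad_plate_top (a point): flat plywood pad, 106 (x) x 78 (y) x 4 mm, fixed to the bench, with a black inlaid outline at its middle: large oblong 95 x 59 mm, long side along x, for the drilled plate; the point is the centre of the outline on the pad's top face, which is flat (4 mm above the bench); z up. All five pads are alike but for their outlines.
- pad_riser_top (a point): flat plywood pad, 106 (x) x 78 (y) x 4 mm, fixed to the bench, with a black inlaid outline at its middle: large circle of 69 mm diameter, for the round riser; the point is the centre of the outline on the pad's top face, which is flat (4 mm above the bench); z up. All five pads are alike but for their outlines.
- pad_square_top (a point): flat plywood pad, 106 (x) x 78 (y) x 4 mm, fixed to the bench, with a black inlaid outline at its middle: square 47 x 47 mm, sides along x and y, for the square spacer; the point is the centre of the outline on the pad's top face, which is flat (4 mm above the bench); z up. All five pads are alike but for their outlines.
- pad_slotted_top (a point): flat plywood pad, 106 (x) x 78 (y) x 4 mm, fixed to the bench, with a black inlaid outline at its middle: small oblong 59 x 33 mm, long side along x, for the slotted block; the point is the centre of the outline on the pad's top face, which is flat (4 mm above the bench); z up. All five pads are alike but for their outlines.
- pad_bush_top (a point): flat plywood pad, 106 (x) x 78 (y) x 4 mm, fixed to the bench, with a black inlaid outline at its middle: small circle of 29 mm diameter, for the drill bush; the point is the centre of the outline on the pad's top face, which is flat (4 mm above the bench); z up. All five pads are alike but for their outlines.
Things that resemble listed ones, but are neither listed nor needed, are in the scene too. What is shaped like the part that bears bush_mid but purple is not meant.

How it is judged:
By the outcome, as a careful person would: the job done as asked, in the order asked, and still so for the second after the job is handed in, with the robot touching nothing.
It also fails if it takes over 109 s, if anything falls off the work surface, if the arm or the gripper's body presses on something with over 40 N, if the wrist force passes 120 N, or if a joint passes its speed limit or range.

## Working session

There is one attempt and no reset: what is moved stays moved. The work goes in short steps, Python scripts to look and compute and a tool call to move; the robot and the scene stay as the last step left them, time stands still between calls to the robot, and variables do not carry over. Pictures are saved under pics/ and viewed, at most 14 in all, crops included, and the job is handed in when it is done.

Besides the shell and the picture viewer there is one more tool, called after "Request:" as name(argument=value, ...) on one line, values as JSON. jog_arm: Moves the arm, as the interface text tells. Its arguments: {"type":"object","properties":{"series":{"type":"array","items":{"type":"array"}},"squeeze":{"type":"number"}},"required":["series"]}

```bash
ls; mkdir -p pics; cat > h.py <<'E'
import numpy as np, cv2
from station import ctrl
from scipy.spatial.transform import Rotation as Rn
def snap(cam,fn):
    c=ctrl.calibration(cam); im=ctrl.capture(cam); cv2.imwrite('pics/'+fn,im[:,:,::-1]); return im,c
def toworld(cam,c,uv,z):
    K=np.array(c['mtx']);R=np.array(c['R']);t=np.array(c['t'])
    uv=np.atleast_2d(uv).astype(float)
    x=(uv[:,0]-K[0,2])/K[0,0]; y=(uv[:,1]-K[1,2])/K[1,1]
    if cam=='wrist':
        th=np.hypot(x,y)+1e-12; s=np.sin(th)/th
        d=np.stack([x*s,y*s,np.cos(th)],1)
    else: d=np.stack([x,y,np.ones_like(x)],1)
    o=-R.T@t; dw=d@R
    return o+dw*((z-o[2])/dw[:,2])[:,None]
E
python3 - <<'E'
from h import *
print(ctrl.get_state(), ctrl.hold_point_z)
for cam in ['scene','side']:
    im,c=snap(cam,cam+'0.png'); print(cam,-np.array(c['R']).T@c['t'])
    for n,z in [('plate_mid',.02),('riser_mid',.02),('square_mid',.04),('slotted_mid',.04),('bush_mid',.051),('pad_plate_top',.004),('pad_riser_top',.004),('pad_square_top',.004),('pad_slotted_top',.004),('pad_bush_top',.004)]:
        for d in ctrl.spot_in(cam,n)[:3]:
            b=d['bbox']; print(n,round(d['conf'],2),np.round(b,0),toworld(cam,c,b[:2],z)[0].round(3)[:2])
E
```

```text
pics
{'time_s': 0.0, 'joint_positions': array([ 1.62966210e+00,  4.07906967e-02,  8.37755552e-02, -4.39822764e-04,
       -1.61549783e+00, -3.33733176e-01]), 'qd': array([ 0.00156302, -0.00037965,  0.00099296, -0.00210905, -0.00069234,
       -0.00165435]), 'tau': array([-1.07602000e-04, -3.68202889e+01,  3.47414553e+01,  6.93250850e+00,
       -5.31189144e-03,  2.39105226e-06]), 'position': array([0.16267303, 0.57717679, 0.2302761 ]), 'eef_rot': array([ 9.90571776e-01, -1.36991867e-01, -4.80729901e-05,  8.84686357e-04]), 'contact_force': array([ 0.52814318,  1.02943401, -0.37964054]), 'ft_torque': array([-0.02652382,  0.00634198, -0.02348887]), 'grasp_force': 0.0, 'finger_gap': 0.997895674213755} 0.0187
scene [0.24181163 0.62517255 0.61090126]
plate_mid 0.92 [284. 244.  44.  27.] [0.6   0.075]
plate_mid 0.31 [283. 230.   8.  15.] [0.628 0.031]
square_mid 0.61 [286. 239.  30.  18.] [0.592 0.076]
slotted_mid 0.81 [376. 199.  21.  16.] [ 0.457 -0.155]
bush_mid 0.48 [252. 313.  13.  19.] [0.544 0.288]
bush_mid 0.46 [283. 327.  14.  19.] [0.478 0.289]
pad_plate_top 0.67 [321. 193.  44.  
[... 572 characters left out ...]
0.78 [328. 194.  18.  19.] [0.605 0.045]
slotted_mid 0.74 [272. 272.  29.  24.] [ 0.463 -0.174]
bush_mid 0.66 [359. 177.  10.  17.] [0.688 0.084]
bush_mid 0.6 [307. 150.   8.   8.] [0.566 0.22 ]
bush_mid 0.58 [331. 186.   7.  14.] [0.613 0.06 ]
pad_plate_top 0.77 [351. 277.  52.  32.] [ 0.624 -0.18 ]
pad_plate_top 0.61 [328. 193.  18.  21.] [0.61  0.086]
pad_plate_top 0.54 [345. 235.  47.  24.] [ 0.631 -0.062]
pad_riser_top 0.59 [279. 336.  60.  43.] [ 0.47  -0.293]
pad_square_top 0.94 [346. 235.  46.  24.] [ 0.633 -0.062]
pad_slotted_top 0.98 [272. 205.  44.  29.] [0.462 0.062]
pad_slotted_top 0.47 [273. 288.  29.  17.] [ 0.461 -0.186]
pad_bush_top 0.91 [269. 241.  48.  31.] [ 0.453 -0.059]
```

```bash
python3 - <<'E'
import cv2
a=cv2.imread('pics/scene0.png')[150:350,220:440]; b=cv2.imread('pics/side0.png')[130:370,220:400]
cv2.imwrite('pics/a.png',cv2.resize(a,None,fx=3,fy=3,interpolation=2)[:600]);cv2.imwrite('pics/b.png',cv2.resize(b,None,fx=2.5,fy=2.5,interpolation=2)[:600])
E
```

```text
(no output)
```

View pics/a.png

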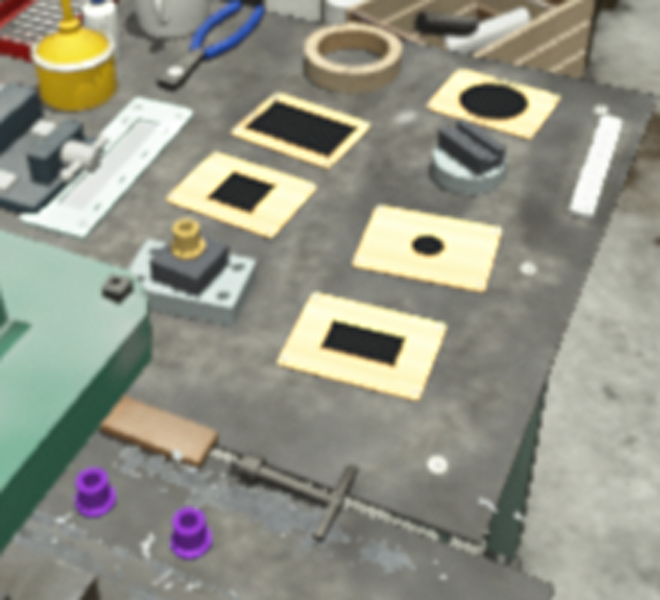

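View pics/b.png

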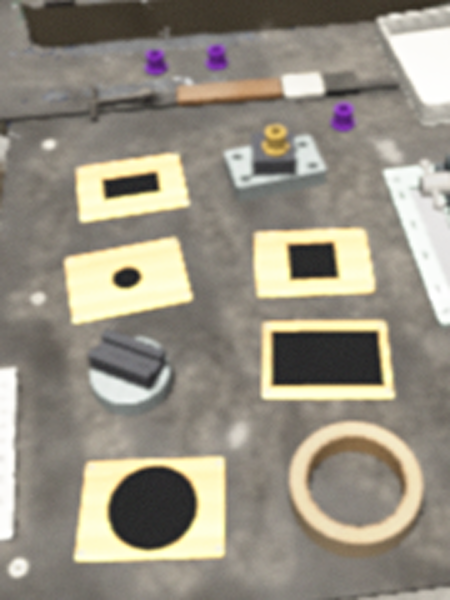

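The riser with the slotted block on it is at scene crop (468,165). The plate, square and bush stack is at (190,270). The five pads are in clear view, and there are purple look-alike bushes. Next I'll check what the green body is and measure the pads.

```bash
python3 - <<'E'
from h import *
guess={'plate':(.622,-.174),'riser':(.467,-.282),'square':(.629,-.062),'slotted':(.463,.064),'bush':(.453,-.056)}
for cam in ['scene','side']:
    im=cv2.imread(f'pics/{cam}0.png'); c=ctrl.calibration(cam)
    n,l,st,ce=cv2.connectedComponentsWithStats((im.max(2)<60).astype(np.uint8))
    P=toworld(cam,c,ce,.004)
    for k,g in guess.items():
        d=np.hypot(P[:,0]-g[0],P[:,1]-g[1])+ (st[:,4]<30); i=d.argmin(); print(cam,k,P[i,:2].round(4),st[i,4])
im,c=snap('wrist','w0.png')
s=cv2.imread('pics/side0.png')
cv2.imwrite('pics/c.png',np.vstack([s[:,:], im[:,:,::-1]])[::1,::1][:,:] if 0 else cv2.resize(np.vstack([s,im[:,:,::-1]]),(480,600)))
E
```

```text
scene plate [ 0.6235 -0.1713] 273
scene riser [ 0.4737 -0.2879] 162
scene square [ 0.6301 -0.0617] 117
scene slotted [0.4629 0.0635] 181
scene bush [ 0.4577 -0.0607] 31
side plate [ 0.6239 -0.1702] 816
side riser [ 0.4726 -0.2872] 823
side square [ 0.6295 -0.0598] 197
side slotted [0.4632 0.0667] 111
side bush [ 0.4568 -0.0575] 41
```

View pics/c.png

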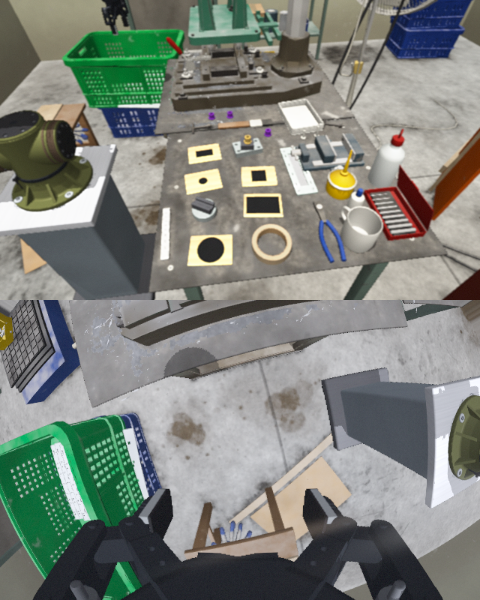

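```bash
python3 - <<'E'
from h import *
def tri(p,q):
    L=[]
    for cam,uv in (('scene',p),('side',q)):
        c=ctrl.calibration(cam); o=-np.array(c['R']).T@c['t']; d=toworld(cam,c,uv,0)[0]-o; L.append((o,d/np.linalg.norm(d)))
    (a,u),(b,v)=L; s=np.linalg.lstsq(np.stack([u,-v],1),b-a,rcond=None)[0]
    return a+s[0]*u,b+s[1]*v
print(tri((270,262),(253,53)), tri((282,230),(331,184)))
a=cv2.imread('pics/side0.png')[0:150,200:400]
cv2.imwrite('pics/d.png',np.hstack([cv2.resize(a,(600,450)),]))
E
```

```text
(array([0.44406687, 0.34950369, 0.27692283]), array([0.44843939, 0.35052528, 0.27872757])) (array([0.60896381, 0.06375694, 0.0512825 ]), array([0.61403659, 0.06494044, 0.05342333]))
```

View pics/d.png

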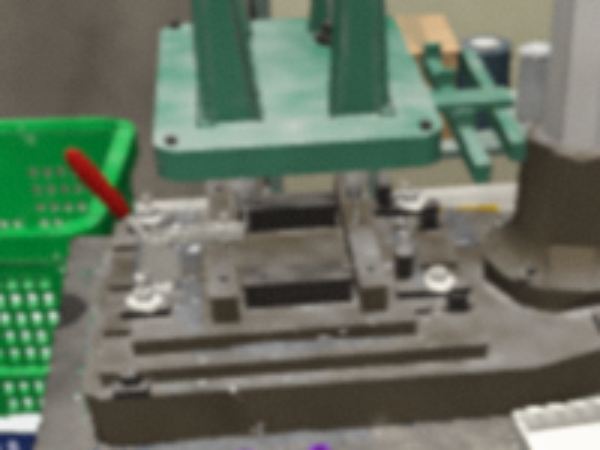

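The green drill-press table's corner triangulates to about (0.446, 0.350, 0.277), so I'll swing round inside it. The bush comes out at (0.611, 0.064, 0.052), the height expected of it.

```bash
cat >> h.py <<'E'
def pose():
    s=ctrl.get_state(); R=Rn.from_quat(s['eef_rot']).as_matrix(); return np.array(s['position']),R,np.degrees(np.arctan2(R[1,0],R[0,0])),s
def plan(*tg,step=45,grip=0):
    """targets (x,y,z,yaw deg): print rows in tool axes (tool down assumed)"""
    p,R,y,s=pose(); p=p.copy()
    for t in tg:
        dy=(t[3]-y+180)%360-180; n=max(1,int(np.ceil(max(np.linalg.norm(np.array(t[:3])-p)*1e3/step,abs(dy)/9.5))))
        d=(np.array(t[:3])-p)/n*1e3; out=[]
        for i in range(n):
            a=np.radians(y+dy/n*i); out.append([[round(d[0]*np.cos(a)+d[1]*np.sin(a),1),round(d[0]*np.sin(a)-d[1]*np.cos(a),1),round(-d[2],1)],[0,0,round(-dy/n,1)],grip])
        print(n,str(out).replace(' ','')); p=np.array(t[:3]); y=t[3]
E
python3 - <<'E'
from h import *
p,R,y,s=pose(); c=ctrl.calibration('wrist'); print(y,(R.T@(-np.array(c['R']).T@c['t']-p)).round(4)); print((np.array(c['R'])@R).round(3),c['mtx'])
plan((.30,.30,.23,-15.7),(.42,.06,.23,0),(.56,.06,.23,0))
E
```

```text
-15.748449365073414 [ 0.0706  0.     -0.1413]
[[-0.     1.     0.   ]
 [-0.96   0.    -0.279]
 [-0.279 -0.     0.96 ]] [[309.70691629   0.         316.67529008]
 [  0.         309.70691629 202.6655716 ]
 [  0.           0.           1.        ]]
7 [[[np.float64(29.6),np.float64(32.8),np.float64(0.2)],[0,0,np.float64(-0.0)],0],[[np.float64(29.6),np.float64(32.8),np.float64(0.2)],[0,0,np.float64(-0.0)],0],[[np.float64(29.6),np.float64(32.8),np.float64(0.2)],[0,0,np.float64(-0.0)],0],[[np.float64(29.6),np.float64(32.8),np.float64(0.2)],[0,0,np.float64(-0.0)],0],[[np.float64(29.6),np.float64(32.8),np.float64(0.2)],[0,0,np.float64(-0.0)],0],[[np.float64(29.6),np.float64(32.8),np.float64(0.2)],[0,0,np.float64(-0.0)],0],[[np.float64(29.6),np.float64(32.9),np.float64(0.2)],[0,0,np.float64(-0.0)],0]]
6 [[[np.float64(30.1),np.float64(33.1),np.float64(-0.0)],[0,0,-2.6],0],[[np.float64(28.5),np.float64(34.4),np.float64(-0.0)],[0,0,-2.6],0],[[np.float64(26.9),np.float64(35.7),np.float64(-0.0)],[0,0,-2.6],0],[[np.float64(25.3),np.float64(36.9),np.float64(-0.0)],[0,0,-2.6],0],[[np.float64(23.6),np.float64(38.0),np.float64(-0.0)],[0,0,-2.6],0],[[np.float64(21.8),np.float64(39.0),np.float64(-0.0)],[0,0,-2.6],0]]
4 [[[np.float64(35.0),np.float64(0.0),np.float64(-0.0)],[0,0,0.0],0],[[np.float64(35.0),np.float64(0.0),np.float64(-0.0)],[0,0,0.0],0],[[np.float64(35.0),np.float64(0.0),np.float64(-0.0)],[0,0,0.0],0],[[np.float64(35.0),np.float64(0.0),np.float64(-0.0)],[0,0,0.0],0]]
```

Request:
jog_arm(series=[[[29.6,32.8,0],[0,0,0],0],[[29.6,32.8,0],[0,0,0],0],[[29.6,32.8,0],[0,0,0],0],[[29.6,32.8,0],[0,0,0],0],[[29.6,32.8,0],[0,0,0],0],[[29.6,32.8,0],[0,0,0],0],[[29.6,32.8,0],[0,0,0],0]], squeeze=60)

```text
time_s: 2.02
position: [0.3003, 0.299, 0.2316]
eef_rot: [0.991, -0.137, 0.0, -0.0]
contact_force: [1.0, -0.1, -0.2]
finger_gap: 1.004
grasp_force: 0.0
```

Request:
jog_arm(series=[[[30,33,0],[0,0,-2.6],0],[[28.5,34.4,0],[0,0,-2.6],0],[[27,35.7,0],[0,0,-2.6],0],[[25.3,37,0],[0,0,-2.6],0],[[23.6,38,0],[0,0,-2.6],0],[[21.8,39,0],[0,0,-2.7],0],[[35,0,0],[0,0,0],0],[[35,0,0],[0,0,0],0],[[35,0,0],[0,0,0],0],[[35,0,0],[0,0,0],0],[[0,0,0],[0,0,0],0],[[0,0,0],[0,0,0],0]])

```text
time_s: 3.52
position: [0.5593, 0.06, 0.2313]
eef_rot: [1.0, -0.0, -0.0, 0.0]
contact_force: [0.5, -0.2, 0.6]
finger_gap: 1.0
grasp_force: 0.0
```

```bash
python3 - <<'E'
from h import *
p,R,y,s=pose(); print(p.round(4),y,s['time_s'],s['contact_force'])
im,c=snap('wrist','w1.png')
for n,z in [('plate_mid',.02),('square_mid',.04),('bush_mid',.062),('pad_square_top',.004)]:
    for d in ctrl.trace('wrist',n)[:2]:
        m=d['mask'].astype(np.uint8); ys,xs=np.nonzero(m); P=toworld('wrist',c,np.stack([xs,ys],1),z)[:,:2].astype(np.float32)
        r=cv2.minAreaRect(P*1000); print(n,round(d['conf'],2),np.round(d['bbox']),P.mean(0).round(4),r)
E
```

```text
[0.5593 0.06   0.2313] -0.04989294735402129 3.525 [ 0.48196309 -0.17851513  0.56924424]
plate_mid 0.82 [314. 132.  58.  86.] [0.6125 0.0654] ((609.431396484375, 65.28716278076172), (92.42957305908203, 57.31053161621094), 8.265388488769531)
square_mid 0.94 [313. 136.  42.  50.] [0.6072 0.0654] ((608.2045288085938, 64.51033782958984), (44.55962371826172, 44.797542572021484), 85.44989776611328)
bush_mid 0.83 [160. 170.  19.  20.] [0.5761 0.2337] ((577.0245361328125, 234.50633239746094), (27.296234130859375, 21.498146057128906), 88.54315185546875)
bush_mid 0.78 [252.  67.  20.  21.] [0.6833 0.1241] ((682.7871704101562, 124.51136779785156), (23.051403045654297, 23.02998161315918), 86.72018432617188)
pad_square_top 0.71 [416. 117.  66.  91.] [ 0.6292 -0.0592] ((629.1351928710938, -60.01871109008789), (78.05308532714844, 105.33891296386719), 85.15631866455078)
```

View pics/w1.png

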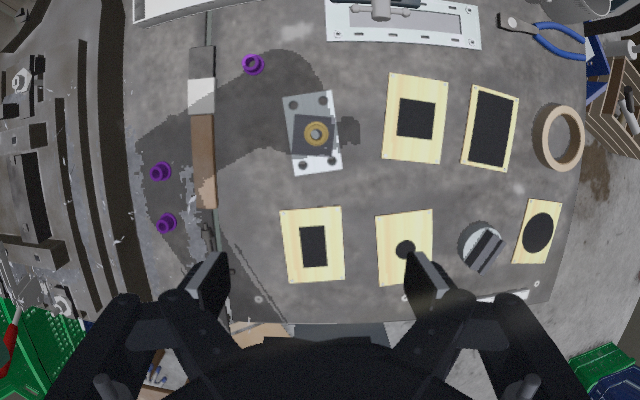

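The fisheye wrist view shows the whole job. The bush on the square on the plate is at (316,133), the slotted block on the riser at (483,247), and the five pads lie around them. The bush that is missing from the net's hits is the brass one, so I'll find it by colour.

```bash
cat >> h.py <<'E'
guess={'plate':(.6235,-.171),'riser':(.473,-.2875),'square':(.63,-.061),'slotted':(.463,.065),'bush':(.457,-.059)}
def pads(im,c,names=guess):
    n,l,st,ce=cv2.connectedComponentsWithStats((im.max(2)<60).astype(np.uint8))
    P=toworld('wrist',c,ce,.004)
    for k in names:
        g=guess[k]; d=np.hypot(P[:,0]-g[0],P[:,1]-g[1])+(st[:,4]<60); i=d.argmin()
        ys,xs=np.nonzero(l==i); r=cv2.minAreaRect((toworld('wrist',c,np.stack([xs,ys],1),.004)[:,:2]*1000).astype(np.float32))
        print('pad',k,P[i,:2].round(4),np.round(r[0],1),np.round(r[1],1),round(r[2],1))
def brass(im,c,z):
    h=cv2.cvtColor(im,cv2.COLOR_RGB2HSV); m=cv2.inRange(h,(12,90,60),(30,255,255)); return m
E
python3 - <<'E'
from h import *
im=cv2.imread('pics/w1.png')[:,:,::-1].copy(); c=ctrl.calibration('wrist')
pads(im,c)
m=brass(im,c,0); m[:, :290]=0; m[:,345:]=0; m[:105]=0; m[160:]=0
ys,xs=np.nonzero(m); print(len(xs),xs.min(),xs.max(),ys.min(),ys.max())
for z in (.046,.062):
    P=(toworld('wrist',c,np.stack([xs,ys],1),z)[:,:2]*1000).astype(np.float32); print(z,cv2.minEnclosingCircle(P),P.mean(0))
cv2.imwrite('pics/bush.png',cv2.resize(im[90:180,270:360,::-1],(540,540)))
for n,z in [('riser_mid',.02),('slotted_mid',.04)]:
    for d in ctrl.trace('wrist',n)[:2]:
        mm=d['mask'].astype(np.uint8); ys,xs=np.nonzero(mm); P=toworld('wrist',c,np.stack([xs,ys],1),z)[:,:2].astype(np.float32)
        print(n,round(d['conf'],2),np.round(d['bbox']),P.mean(0).round(4),cv2.minAreaRect(P*1000))
E
```

```text
pad plate [ 0.6237 -0.1686] [ 623.7 -170.1] [57.5 93.1] 82.9
pad riser [ 0.4757 -0.2846] [ 474.1 -286.2] [63.6 63. ] 15.6
pad square [ 0.6293 -0.06  ] [629.3 -60.4] [45.  44.8] 85.7
pad slotted [0.4637 0.0652] [462.8  65.4] [56.6 30.7] 4.8
pad bush [ 0.4546 -0.1733] [ 454.  -173.3] [14.5 58.6] 59.4
330 304 327 122 144
0.046 ((610.9420776367188, 61.327857971191406), 12.582117080688477) [611.0814   61.31119]
0.062 ((611.8565673828125, 61.26812744140625), 11.967427253723145) [611.98895  61.25225]
riser_mid 0.67 [480. 240.  43.  38.] [ 0.4761 -0.1517] ((477.48406982421875, -156.87539672851562), (43.45305252075195, 69.2815170288086), 33.66963577270508)
slotted_mid 0.81 [486. 253.  46.  44.] [ 0.4637 -0.163 ] ((463.5022888183594, -163.41314697265625), (44.71903610229492, 54.65526580810547), 57.854209899902344)
```

View pics/bush.png

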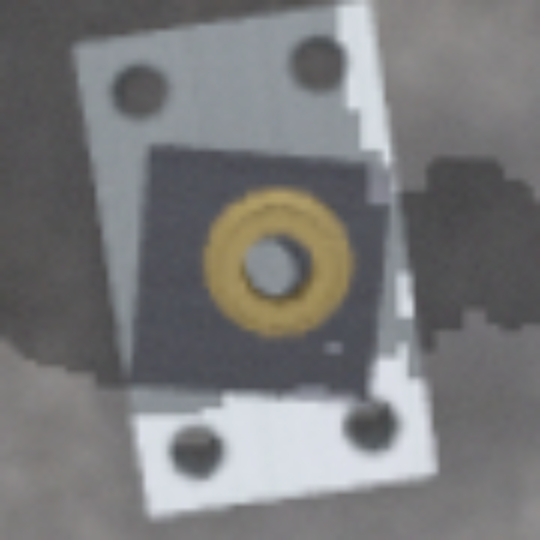

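The close crop shows the bush concentric at crop (278,262), off-centre on the square. That puts the bush at (0.6115, 0.0613). I'll grasp it by the barrel.

Request:
jog_arm(series=[[[26,0,40],[0,0,0],0],[[26,-1.3,40],[0,0,0],0],[[0,0,45],[0,0,0],0.3],[[0,0,40],[0,0,0],0.4],[[0,0,15],[0,0,0],0.5],[[0,0,0],[0,0,0],0.5]])

```text
time_s: 4.62
position: [0.6114, 0.0612, 0.0513]
eef_rot: [1.0, -0.0, -0.0, 0.0]
contact_force: [0.5, 0.4, 0.5]
finger_gap: 0.5
grasp_force: 0.0
```

```bash
python3 - <<'E'
from h import *
p,R,y,s=pose(); print(p.round(4),y,s['time_s'],s['contact_force'],s['finger_gap'])
im,c=snap('wrist','w2.png')
m=brass(im,c,0); n,l,st,ce=cv2.connectedComponentsWithStats(m)
for i in range(1,n):
    if st[i,4]>100: print(st[i],toworld('wrist',c,ce[i],.06)[0].round(4))
cv2.imwrite('pics/w2c.png',cv2.resize(im[180:400,160:480,::-1],(800,550)))
E
```

```text
[0.6114 0.0612 0.0513] -0.03272915112912303 4.625 [0.52618908 0.35988195 0.47005739] 0.5001585653034757
[118 193  42 107 443] [0.6207 0.1511 0.06  ]
[ 294  229   48   57 2119] [0.617  0.0609 0.06  ]
```

View pics/w2c.png

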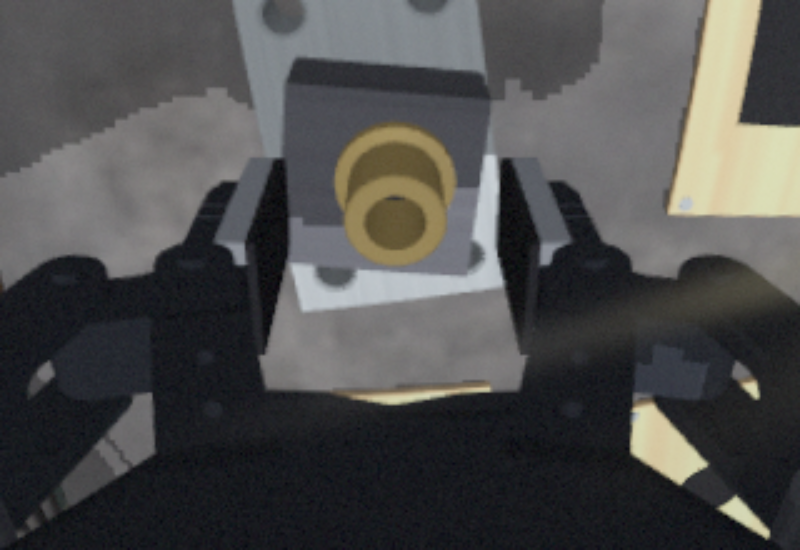

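The bush stands between the pads, with its rim centre at about pixel (318,269). Closing and lifting.

Request:
jog_arm(series=[[[0,0,0],[0,0,0],0.9],[[0,0,0],[0,0,0],0.9],[[0,0,0],[0,0,0],0.9],[[0,0,0],[0,0,0],0.9],[[0,0,-10],[0,0,0],0.9],[[0,0,-40],[0,0,0],0.9],[[0,0,-40],[0,0,0],0.9],[[0,0,-40],[0,0,0],0.9]], squeeze=50)

```text
time_s: 5.68
position: [0.6114, 0.0612, 0.1831]
eef_rot: [1.0, -0.0, 0.0, -0.0]
contact_force: [0.3, -0.1, -0.4]
finger_gap: 0.194
grasp_force: 48.9
```

```bash
cat >> h.py <<'E'
def face(label,z,im,c,k=2):
    """rectangle fit of traced mask on plane z"""
    for d in ctrl.trace('wrist',label)[:k]:
        cs=max(cv2.findContours(d['mask'].astype(np.uint8),cv2.RETR_EXTERNAL,cv2.CHAIN_APPROX_NONE)[0],key=cv2.contourArea)
        P=(toworld('wrist',c,cs[:,0],z)[:,:2]*1000).astype(np.float32); r=cv2.minAreaRect(P)
        print(label,round(d['conf'],2),np.round(d['bbox']),np.round(r[0],1),np.round(r[1],1),round(r[2],1),'circ',np.round(cv2.minEnclosingCircle(P)[0],1))
E
python3 - <<'E'
from h import *
p,R,y,s=pose(); print(p.round(4),y,s['time_s'],s['contact_force'],s['finger_gap'],s['grasp_force'])
plan((.457,-.0585,.16,0),step=50)
im,c=snap('wrist','w3.png')
m=brass(im,c,0); n,l,st,ce=cv2.connectedComponentsWithStats(m)
for i in range(1,n):
    if st[i,4]>100: print(st[i],toworld('wrist',c,ce[i],.06+p[2]-.0513)[0].round(4))
pads(im,c,['square','plate'])
face('square_mid',.04,im,c);face('plate_mid',.02,im,c);face('pad_square_top',.004,im,c);face('pad_plate_top',.004,im,c)
E
```

```text
[0.6114 0.0612 0.1831] -0.045343364228311936 5.675 [ 0.29309944 -0.09427336 -0.43569041] 0.19355953640280385 48.88532144154624
4 [[[np.float64(-38.6),np.float64(30.0),np.float64(5.8)],[0,0,np.float64(-0.0)],0],[[np.float64(-38.6),np.float64(30.0),np.float64(5.8)],[0,0,np.float64(-0.0)],0],[[np.float64(-38.6),np.float64(29.9),np.float64(5.8)],[0,0,np.float64(-0.0)],0],[[np.float64(-38.6),np.float64(29.9),np.float64(5.8)],[0,0,np.float64(-0.0)],0]]
[473   0  47  15 452] [ 0.7419 -0.025   0.1918]
[201 163   9  80 141] [0.6433 0.1136 0.1918]
[ 297  230   40   56 1752] [0.6165 0.0612 0.1918]
pad square [ 0.6296 -0.06  ] [629.1 -60.8] [45.  45.1] 85.1
pad plate [ 0.6247 -0.1682] [ 623.8 -170.2] [57.4 92.5] 83.2
square_mid 0.81 [315. 192.  51.  56.] [609.7  64. ] [44.5 47.4] 86.0 circ [609.4  63.2]
square_mid 0.37 [507. 170.  63.  92.] [ 630.6 -143.2] [71.8 94.1] 82.7 circ [ 631.2 -143.1]
plate_mid 0.92 [313. 185.  66.  93.] [628.7  67.9] [56.7 56.7] 9.1 circ [627.5  68. ]
pad_square_top 0.92 [428. 164.  76. 104.] [629.2 -60. ] [ 78.6 105.5] 85.7 circ [628.8 -59.3]
pad_plate_top 0.61 [505. 170.  66.  93.] [ 624.  -168.5] [ 80.3 105.3] 82.9 circ [ 623.6 -168.6]
```

Request:
jog_arm(series=[[[-38.6,30,6],[0,0,0],0.9],[[-38.6,30,6],[0,0,0],0.9],[[-38.6,30,6],[0,0,0],0.9],[[-38.6,30,5],[0,0,0],0.9],[[0,0,0],[0,0,0],0.9]])

```text
time_s: 6.55
position: [0.4549, -0.06, 0.1574]
eef_rot: [1.0, -0.001, -0.0, -0.0]
contact_force: [0.3, -0.4, -0.7]
finger_gap: 0.198
grasp_force: 48.9
```

```bash
python3 - <<'E'
from h import *
p,R,y,s=pose(); print(p.round(4),y,s['time_s'],s['contact_force'],s['finger_gap'],s['grasp_force'])
im,c=snap('wrist','w4.png')
pads(im,c,['square','plate','bush','slotted'])
for k in ['bush','slotted','square','plate']: face(f'pad_{k}_top',.004,im,c,1)
cv2.imwrite('pics/w4c.png',cv2.resize(im[100:400,120:520,::-1],(800,600)))
E
```

```text
[ 0.4549 -0.06    0.1574] -0.13979856051408623 6.55 [ 0.32402334 -0.39314932 -0.67828392] 0.19842055342446896 48.91937557059464
pad square [ 0.6231 -0.061 ] [624.2 -60.7] [45.3 36.1] 85.8
pad plate [ 0.612  -0.1691] [ 617.2 -169.9] [57.8 82.3] 83.2
pad bush [ 0.4573 -0.0592] [457.1 -59.2] [25.5 25.1] 89.8
pad slotted [0.4636 0.064 ] [462.8  64.4] [57.7 31.7] 4.6
pad_bush_top 0.6 [315. 184.  92. 120.] [457.4 -59.3] [105.8  77.9] 7.4 circ [457.9 -59.3]
pad_slotted_top 0.66 [198. 179.  78. 108.] [463.1  63.4] [105.7  78.7] 5.0 circ [463.1  63.1]
pad_square_top 0.65 [435. 189.  62.  66.] [ 452.3 -181.1] [43.5 64.2] 59.6 circ [ 452.  -181.9]
pad_plate_top 0.95 [426.  40.  76.  79.] [ 614.9 -168.8] [79.2 92.3] 84.0 circ [ 616.4 -169.1]
```

View pics/w4c.png

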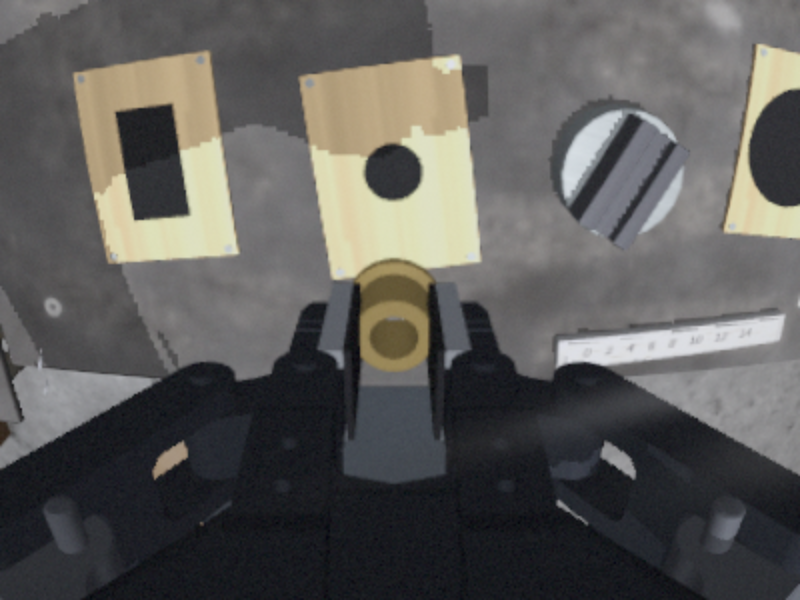

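The held bush shows its rim at pixel (317,269), and its pad circle is at (316,186). I'll check the bush's offset in the hand.

```bash
python3 - <<'E'
from h import *
p,R,y,s=pose(); c=ctrl.calibration('wrist')
for uv in [(317,269),(317,268),(318,270)]: print((toworld('wrist',c,uv,p[2]+.0107)[0]-p).round(4))
# upper rim ellipse from brass edge fit
im=cv2.imread('pics/w4.png')[:,:,::-1].copy(); h=cv2.cvtColor(im,cv2.COLOR_RGB2HSV)
m=brass(im,c,0); n,l,st,ce=cv2.connectedComponentsWithStats(m)
i=[i for i in range(1,n) if 290<ce[i][0]<345 and st[i,4]>300][0]; ys,xs=np.nonzero(l==i)
g=ys>265
P=toworld('wrist',c,np.stack([xs,ys],1),p[2]+.0107)[:,:2]-p[:2]; print(P.min(0).round(4),P.max(0).round(4))
F=toworld('wrist',c,np.stack([xs,ys],1),p[2]-.0113+.006)[:,:2]-p[:2]; print(F.min(0).round(4),F.max(0).round(4))
plan((.4573,-.0593,.05,0),(.4573,-.0593,.0155,0))
E
```

```text
[-0.0002 -0.0001  0.0107]
[ 0.0004 -0.0001  0.0107]
[-0.0007 -0.0006  0.0107]
[-0.0092 -0.0088] [0.0199 0.0091]
[-0.019  -0.0099] [0.0136 0.0102]
3 [[[np.float64(-0.0),np.float64(0.4),np.float64(35.9)],[0,0,np.float64(-0.0)],0],[[np.float64(-0.0),np.float64(0.4),np.float64(35.9)],[0,0,np.float64(-0.0)],0],[[np.float64(-0.0),np.float64(0.4),np.float64(35.9)],[0,0,np.float64(-0.0)],0]]
1 [[[np.float64(0.0),np.float64(0.0),np.float64(34.5)],[0,0,0.0],0]]
```

Request:
jog_arm(series=[[[-0.5,0.4,40],[0,0,0],0.9],[[0,0,40],[0,0,0],0.9],[[0,0,40],[0,0,0],0.9],[[0,0,15],[0,0,0],0.9],[[0,0,7],[0,0,0],0.9],[[0,0,0],[0,0,0],0.9]])

```text
time_s: 7.55
position: [0.4579, -0.0587, 0.0181]
eef_rot: [1.0, -0.0, 0.001, 0.0]
contact_force: [-0.1, -0.2, -0.8]
finger_gap: 0.199
grasp_force: 49.3
```

```bash
python3 - <<'E'
from h import *
p,R,y,s=pose(); print(p.round(4),y,s['time_s'],s['contact_force'],s['finger_gap'],s['grasp_force'])
E
```

```text
[ 0.4579 -0.0587  0.0181] -0.0051708160310159805 7.55 [-0.09554947 -0.1647323  -0.81065196] 0.1992311521862469 49.309741963197666
```

Request:
jog_arm(series=[[[-1,0.6,2.2],[0,0,0],0.9],[[0,0,0],[0,0,0],0.9],[[0,0,0],[0,0,0],0.9]])

```text
time_s: 7.92
position: [0.4579, -0.0589, 0.0177]
eef_rot: [1.0, 0.0, 0.003, -0.0]
contact_force: [-3.4, 4.2, 11.1]
finger_gap: 0.196
grasp_force: 50.5
```

The bush is already on the pad, with 11 N of contact. I'll ease up so the xy correction can take, then set it down.

Request:
jog_arm(series=[[[0,0,-2.5],[0,0,0],0.9],[[0,0,0],[0,0,0],0.9],[[0,0,0],[0,0,0],0.9]])

```text
time_s: 8.3
position: [0.4564, -0.0594, 0.0178]
eef_rot: [1.0, -0.0, 0.001, 0.0]
contact_force: [-1.2, 2.9, 6.2]
finger_gap: 0.199
grasp_force: 50.0
```

Request:
jog_arm(series=[[[0,0,0],[0,0,0],0.5],[[0,0,0],[0,0,0],0.5],[[0,0,-20],[0,0,0],0.4],[[0,0,-50],[0,0,0],0],[[0,0,-50],[0,0,0],0],[[0,0,-30],[0,0,0],0],[[0,0,0],[0,0,0],0]])

```text
time_s: 9.18
position: [0.4567, -0.0596, 0.1692]
eef_rot: [1.0, -0.0, 0.002, -0.0]
contact_force: [0.6, -0.0, -0.6]
finger_gap: 0.999
grasp_force: 0.0
```

```bash
cat >> h.py <<'E'
def edgepts(im,c,z,win,f):pass
E
python3 - <<'E'
from h import *
p,R,y,s=pose(); print(p.round(4),y,s['time_s'],s['contact_force'],s['finger_gap'],s['grasp_force'])
im,c=snap('wrist','w5.png')
face('bush_mid',.01,im,c,3); face('pad_bush_top',.004,im,c,1); face('slotted_mid',.04,im,c,2); face('riser_mid',.02,im,c,2)
m=brass(im,c,0); n,l,st,ce=cv2.connectedComponentsWithStats(m)
for i in range(1,n):
    if st[i,4]>100:
        ys,xs=np.nonzero(l==i); q=np.stack([xs,ys],1)
        A=toworld('wrist',c,q,.026)[:,:2];B=toworld('wrist',c,q,.01)[:,:2]; print(st[i],A.min(0).round(4),B.max(0).round(4),A.mean(0),B.mean(0))
a=cv2.resize(im[120:300,240:400,::-1],(480,540)); b=cv2.resize(im[120:300,380:480,::-1],(300,540)); cv2.imwrite('pics/w5c.png',np.hstack([a,b]))
E
```

```text
[ 0.4567 -0.0596  0.1692] -0.04711441100994957 9.175 [ 0.64391287 -0.02108165 -0.60030535] 0.999325319893864 0.0
bush_mid 0.75 [ 58. 107.  19.  20.] [566.7 264.4] [41.7 22.7] 82.1 circ [566.6 264.6]
bush_mid 0.74 [ 62. 159.  22.  22.] [496.7 264.3] [44.4 24.5] 87.0 circ [494.1 264.5]
pad_bush_top 0.97 [317. 182.  88. 110.] [458.1 -59.2] [107.7  78.3] 7.2 circ [457.2 -60.1]
slotted_mid 0.79 [431. 190.  60.  64.] [ 461.3 -166.1] [36.6 54.8] 60.1 circ [ 460.9 -167. ]
slotted_mid 0.43 [426. 181.  67.  60.] [ 479.1 -152.2] [32.6 60.8] 33.9 circ [ 468.4 -159.5]
riser_mid 0.98 [427. 182.  66.  62.] [ 475.7 -159.6] [35.4 65.8] 33.0 circ [ 464.1 -167.2]
[100  41   5  98 285] [0.5188 0.1681] [0.6331 0.1876] [0.5734176  0.17144922] [0.57603907 0.18443247]
[304 176  26  19 199] [ 0.4539 -0.071 ] [ 0.4682 -0.0467] [ 0.46452508 -0.05781294] [ 0.46102944 -0.05770864]
[144 349  26  36 326] [0.1514 0.141 ] [0.2236 0.2264] [0.20088401 0.17338328] [0.18257816 0.18647518]
[160 363  22  36 227] [0.1169 0.1309] [0.1969 0.2087] [0.16620859 0.1573528 ] [0.14595483 0.16954418]
```

View pics/w5c.png

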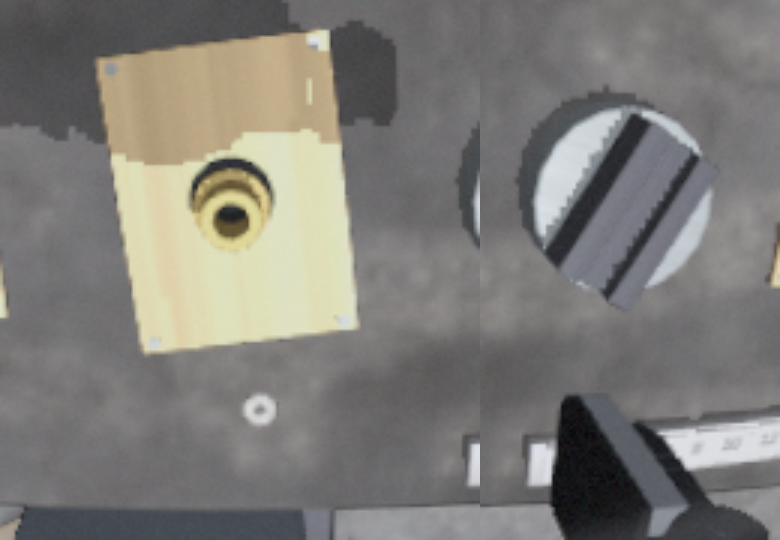

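```bash
python3 - <<'E'
from h import *
im=cv2.imread('pics/w5.png')[:,:,::-1]; c=ctrl.calibration('wrist')
# rim estimate, hole in rim, and column profile
print('rim',toworld('wrist',c,[(317.3,190.7),(317.3,202.5),(317.3,177)],.026).round(4).tolist())
for v in range(168,208): print(v,im[v,317].tolist(),(toworld('wrist',c,(317.3,v),.004)[0,0]*1e3).round(1),(toworld('wrist',c,(317.3,v),.010)[0,0]*1e3).round(1),(toworld('wrist',c,(317.3,v),.026)[0,0]*1e3).round(1))
E
```

```text
rim [[0.4555, -0.0602, 0.026], [0.444, -0.0602, 0.026], [0.4685, -0.0602, 0.026]]
168 [216, 215, 177] 473.1 474.2 477.0
169 [215, 215, 178] 472.1 473.2 476.0
170 [222, 223, 186] 471.1 472.2 475.1
171 [206, 208, 172] 470.1 471.2 474.2
172 [163, 166, 135] 469.1 470.2 473.2
173 [49, 50, 55] 468.1 469.2 472.3
174 [50, 50, 56] 467.1 468.2 471.3
175 [49, 52, 56] 466.0 467.2 470.4
176 [129, 119, 81] 465.0 466.2 469.5
177 [163, 147, 100] 464.0 465.2 468.5
178 [176, 157, 109] 463.0 464.2 467.6
179 [169, 150, 102] 462.0 463.2 466.6
180 [103, 89, 58] 461.0 462.2 465.7
181 [101, 87, 57] 459.9 461.2 464.7
182 [99, 87, 54] 458.9 460.2 463.8
183 [166, 155, 102] 457.9 459.2 462.8
184 [210, 200, 140] 456.9 458.2 461.9
185 [224, 218, 158] 455.8 457.2 460.9
186 [223, 217, 155] 454.8 456.2 460.0
187 [182, 176, 125] 453.8 455.2 459.0
188 [119, 116, 89] 452.7 454.2 458.1
189 [51, 55, 58] 451.7 453.2 457.1
190 [48, 47, 51] 450.7 452.2 456.1
191 [31, 34, 36] 449.6 451.1 455.2
192 [34, 32, 38] 448.6 450.1 454.2
193 [42, 38, 39] 447.5 449.1 453.3
194 [73, 62, 43] 446.5 448.1 452.3
195 [101, 87, 57] 445.5 447.1 451.3
196 [99, 84, 55] 444.4 446.0 450.4
197 [98, 83, 50] 443.4 445.0 449.4
198 [96, 86, 51] 442.3 444.0 448.4
199 [150, 139, 91] 441.3 442.9 447.4
200 [197, 187, 131] 440.2 441.9 446.5
201 [223, 215, 155] 439.2 440.9 445.5
202 [224, 216, 155] 438.1 439.8 444.5
203 [216, 210, 159] 437.0 438.8 443.5
204 [219, 217, 177] 436.0 437.8 442.5
205 [222, 222, 185] 434.9 436.7 441.5
206 [222, 222, 185] 433.8 435.7 440.5
207 [223, 225, 187] 432.8 434.6 439.6
```

The bush stands on its pad, about 1 mm off in x against the outline. The view was taken before the arm had settled, so I'll recheck later. Next is the slotted block at yaw of about -30°. I'll hover over it and look once settled.

Request:
jog_arm(series=[[[1,26,3],[0,0,7.5],0],[[0,26,3],[0,0,7.5],0],[[-2,26,3],[0,0,7.5],0],[[-6,26,0],[0,0,7],0],[[0,0,0],[0,0,0],0],[[0,0,0],[0,0,0],0],[[0,0,0],[0,0,0],0]])

```text
time_s: 10.3
position: [0.4292, -0.1571, 0.1574]
eef_rot: [0.967, -0.254, -0.0, 0.0]
contact_force: [-0.2, 0.4, 0.3]
finger_gap: 0.999
grasp_force: 0.0
```

```bash
python3 - <<'E'
from h import *
p,R,y,s=pose(); print(p.round(4),y,s['time_s'],s['contact_force'],s['qd'].round(3))
im,c=snap('wrist','w6.png')
face('slotted_mid',.04,im,c,2); face('riser_mid',.02,im,c,2); face('pad_riser_top',.004,im,c,1); pads(im,c,['riser'])
b=ctrl.trace('wrist','slotted_mid')[0]['bbox']; u,v=int(b[0]),int(b[1]); u0,v0=u-60,max(v-60,0); print(u0,v0)
cv2.imwrite('pics/w6c.png',cv2.resize(im[v0:v0+120,u0:u0+120,::-1],(600,600),interpolation=cv2.INTER_NEAREST))
E
```

```text
[ 0.4292 -0.1571  0.1574] -29.45504269790365 10.3 [-0.18150512  0.43392776  0.33945272] [ 0.    -0.002  0.001  0.001 -0.002 -0.002]
slotted_mid 0.64 [315. 159.  38.  65.] [ 459.6 -170.8] [30.4 56.1] 59.1 circ [ 459.3 -171.4]
slotted_mid 0.45 [149.  72.  88. 120.] [610.9 -78.2] [69.9 94.1] 85.6 circ [611.2 -77.9]
riser_mid 0.88 [317. 152.  71.  68.] [ 458.1 -189.5] [31.3 63.9] 86.4 circ [ 458.9 -177.3]
pad_riser_top 0.95 [407.  86. 109. 122.] [ 473.3 -286.1] [ 78.3 104.9] 84.7 circ [ 473.3 -286.6]
pad riser [ 0.4732 -0.2859] [ 473.  -286.8] [66.3 66.3] 30.0
254 98
```

View pics/w6c.png

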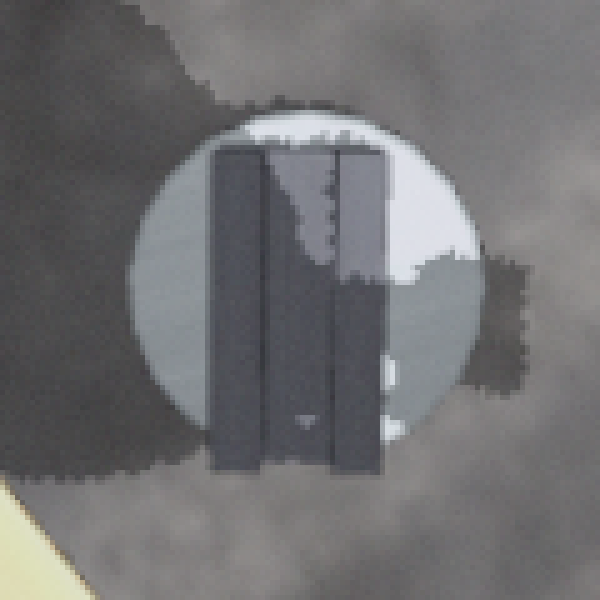

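The block reads 30.4 x 56.1 mm, matching its spec, with its centre at (0.4596, -0.1708) and yaw of about -30.4°. The riser's centre is at about pixel (315,156).

```bash
sed -i 's/round(d\[0\]\*np.cos(a)+d\[1\]\*np.sin(a),1),round(d\[0\]\*np.sin(a)-d\[1\]\*np.cos(a),1),round(-d\[2\],1)/*[float(round(q,1)) for q in (d[0]*np.cos(a)+d[1]*np.sin(a),d[0]*np.sin(a)-d[1]*np.cos(a),-d[2])]/; s/round(-dy\/n,1)/float(round(-dy\/n,1))/' h.py
python3 - <<'E'
from h import *
c=ctrl.calibration('wrist'); print(toworld('wrist',c,(315.3,156),.02)); plan((.4596,-.1708,.1,-30.3),(.4596,-.1708,.0245,-30.3))
E
```

```text
[[ 0.45891758 -0.17283271  0.02      ]]
2 [[[16.6,-1.7,28.8],[0,0,0.4],0],[[16.6,-1.8,28.8],[0,0,0.4],0]]
2 [[[0.0,-0.0,37.8],[0,0,-0.0],0],[[0.0,-0.0,37.8],[0,0,-0.0],0]]
```

Request:
jog_arm(series=[[[16.6,-1.7,29],[0,0,0.4],0.2],[[16.6,-1.7,29],[0,0,0.4],0.4],[[0,0,36],[0,0,0],0.4],[[0,0,30],[0,0,0],0.4],[[0,0,9],[0,0,0],0.4],[[0,0,0],[0,0,0],0.4],[[0,0,0],[0,0,0],0.4]])

```text
time_s: 11.42
position: [0.4605, -0.1713, 0.0263]
eef_rot: [0.965, -0.262, 0.001, -0.0]
contact_force: [0.5, -1.4, 0.7]
finger_gap: 0.597
grasp_force: 0.0
```

Request:
jog_arm(series=[[[0,0,0],[0,0,0],0.9],[[0,0,0],[0,0,0],0.9],[[0,0,0],[0,0,0],0.9],[[0,0,0],[0,0,0],0.9]])

```text
time_s: 11.92
position: [0.4604, -0.1713, 0.026]
eef_rot: [0.965, -0.262, 0.001, -0.0]
contact_force: [-1.0, 1.2, 5.8]
finger_gap: 0.335
grasp_force: 50.5
```

Request:
jog_arm(series=[[[0,0,-10],[0,0,0],0.9],[[0,0,-40],[0,0,0],0.9],[[0,0,-40],[0,0,0],0.9],[[0,0,-40],[0,0,0],0.9],[[0,0,0],[0,0,0],0.9],[[0,0,0],[0,0,0],0.9]])

```text
time_s: 12.68
position: [0.459, -0.1709, 0.1539]
eef_rot: [0.965, -0.262, -0.001, -0.0]
contact_force: [1.3, 0.6, -1.6]
finger_gap: 0.336
grasp_force: 49.7
```

```bash
python3 - <<'E'
from h import *
p,R,y,s=pose(); print(p.round(4),y,s['time_s'],s['contact_force'],s['grasp_force'])
plan((.464,.0645,.16,4.8),grip=.9)
im,c=snap('wrist','w7.png')
face('riser_mid',.02,im,c,2);
E
```

```text
[ 0.459  -0.1709  0.1539] -30.355041289125612 12.675 [ 1.30340105  0.59546763 -1.59174547] 49.72152918577194
6 [[[-19.1,-34.3,-1.0],[0,0,-5.9],0.9],[[-15.5,-36.1,-1.0],[0,0,-5.9],0.9],[[-11.8,-37.4,-1.0],[0,0,-5.9],0.9],[[-7.9,-38.5,-1.0],[0,0,-5.9],0.9],[[-3.9,-39.1,-1.0],[0,0,-5.9],0.9],[[0.1,-39.2,-1.0],[0,0,-5.9],0.9]]
riser_mid 0.6 [320. 182.  69.  51.] [ 468.  -177.5] [64.7 47.6] 59.6 circ [ 461.  -173.1]
```

Request:
jog_arm(series=[[[-19.1,-34.3,-1],[0,0,-5.9],0.9],[[-15.5,-36.1,-1],[0,0,-5.9],0.9],[[-11.8,-37.4,-1],[0,0,-5.9],0.9],[[-7.9,-38.5,-1],[0,0,-5.9],0.9],[[-3.9,-39.1,-1],[0,0,-5.9],0.9],[[0.1,-39.2,-1],[0,0,-5.9],0.9],[[0,0,0],[0,0,0],0.9],[[0,0,0],[0,0,0],0.9],[[0,0,0],[0,0,0],0.9]])

```text
time_s: 13.9
position: [0.4639, 0.0635, 0.1603]
eef_rot: [0.999, 0.043, -0.0, 0.0]
contact_force: [1.0, 0.3, -1.8]
finger_gap: 0.333
grasp_force: 49.8
```

```bash
python3 - <<'E'
from h import *
p,R,y,s=pose(); print(p.round(4),y,s['time_s'],s['contact_force'],s['grasp_force'])
im,c=snap('wrist','w8.png'); print(s['qd'].round(3))
pads(im,c,['slotted','bush']); face('pad_slotted_top',.004,im,c,1); face('pad_bush_top',.004,im,c,1); face('slotted_mid',p[2]+.014,im,c,2)
cv2.imwrite('pics/w8c.png',cv2.resize(im[100:340,180:500,::-1],(800,600)))
E
```

```text
[0.4639 0.0635 0.1603] 4.96781920061954 13.9 [ 0.95748407  0.27921192 -1.80485364] 49.809240102767944
[-0.004 -0.003  0.005  0.001  0.001  0.001]
pad slotted [0.4608 0.0643] [461.7  63. ] [59.2 62. ] 3.7
pad bush [0.4769 0.0458] [248.3 -10.8] [1100.9 2362. ] 3.9
pad_slotted_top 0.96 [316. 184.  78. 100.] [464.5  65.1] [103.5  78.4] 4.9 circ [464.1  64.8]
pad_bush_top 0.66 [430. 201.  72. 102.] [457.6 -58. ] [106.3  79.2] 7.5 circ [457.7 -58.1]
slotted_mid 0.89 [319. 262.  69. 111.] [465.9  63.9] [60.2 29.4] 4.8 circ [465.6  64.3]
slotted_mid 0.27 [331.  35.  58.  62.] [569.1  67.1] [21.4 23.2] 85.3 circ [569.6  66.9]
```

View pics/w8c.png

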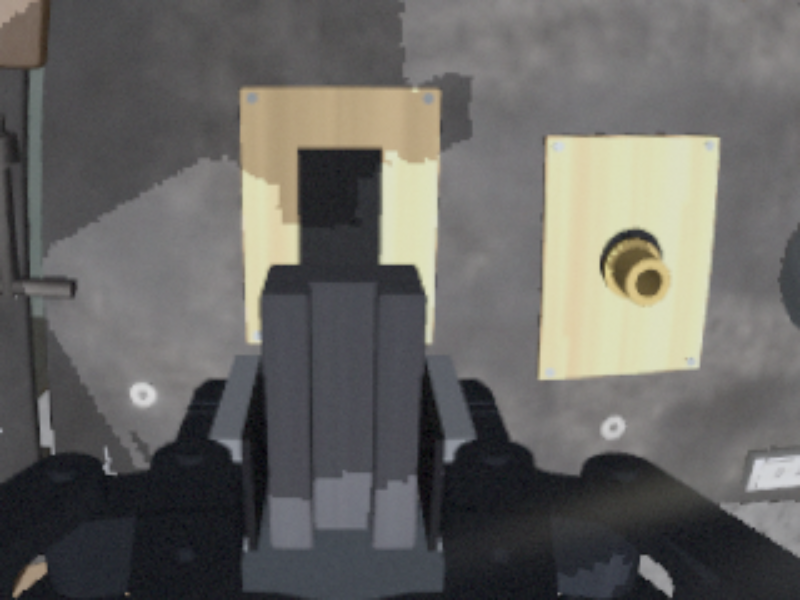

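```bash
python3 - <<'E'
from h import *
p,R,y,s=pose(); c=ctrl.calibration('wrist'); print(p)
a=np.radians(4.9); ux=np.array([np.cos(a),np.sin(a)])
f=lambda u,v,z:(toworld('wrist',c,(180+u/2.5-.3,100+v/2.5-.3),z)[0,:2])
E=[(f(265,293,p[2]+.014)+f(425,293,p[2]+.014))/2,(f(261,548,p[2]+.014)+f(420,548,p[2]+.014))/2]
print('block ends',E,np.linalg.norm(E[0]-E[1]),'centre rel TCP in tool',(R.T[:2,:2]@(np.mean(E,0)-p[:2])))
n=(f(299,148,.004)+f(382,148,.004))/2; print('outline near',n,'width',np.linalg.norm(f(299,148,.004)-f(382,148,.004)),'centre',n-ux*.0295)
E
```

```text
[0.46400515 0.06380862 0.16059689]
block ends [array([0.49114015, 0.06577588]), array([0.43605219, 0.06182762])] 0.05522926944886878 centre rel TCP in tool [-4.08030522e-04 -2.87347763e-05]
outline near [0.49208909 0.06710941] width 0.03217902258506348 centre [0.4626969  0.06458962]
```

Request:
jog_arm(series=[[[-0.4,-0.5,40],[0,0,0],0.9],[[0,0,40],[0,0,0],0.9],[[0,0,40],[0,0,0],0.9],[[0,0,20],[0,0,0],0.9],[[0,0,6],[0,0,0],0.9],[[0,0,0],[0,0,0],0.9],[[0,0,0],[0,0,0],0.9]])

```text
time_s: 14.98
position: [0.4643, 0.0651, 0.016]
eef_rot: [0.999, 0.044, 0.001, -0.0]
contact_force: [0.4, 0.7, -0.4]
finger_gap: 0.339
grasp_force: 49.8
```

Request:
jog_arm(series=[[[-0.6,0.7,4],[0,0,0],0.9],[[0,0,0],[0,0,0],0.9],[[0,0,0],[0,0,0],0.9],[[0,0,0],[0,0,0],0.9]])

```text
time_s: 15.48
position: [0.4631, 0.0641, 0.0107]
eef_rot: [0.999, 0.044, 0.0, 0.0]
contact_force: [0.4, 0.5, -0.9]
finger_gap: 0.332
grasp_force: 49.8
```

Request:
jog_arm(series=[[[0.3,0,0.8],[0,0,0],0.9],[[0,0,0],[0,0,0],0.9],[[0,0,0],[0,0,0],0.9]])

```text
time_s: 15.85
position: [0.4634, 0.0641, 0.01]
eef_rot: [0.999, 0.044, 0.0, 0.0]
contact_force: [-1.9, 0.7, 1.8]
finger_gap: 0.334
grasp_force: 50.0
```

Contact made; releasing and going on to the square spacer.

Request:
jog_arm(series=[[[0,0,0],[0,0,0],0.5],[[0,0,0],[0,0,0],0.3],[[0,0,-25],[0,0,0],0],[[0,0,-45],[0,0,0],0],[[0,0,-45],[0,0,0],0],[[0,0,-35],[0,0,0],0],[[0,0,0],[0,0,0],0],[[0,0,0],[0,0,0],0],[[0,0,0],[0,0,0],0]])

```text
time_s: 16.98
position: [0.4628, 0.0639, 0.1585]
eef_rot: [0.999, 0.044, -0.001, 0.0]
contact_force: [0.2, 0.2, 0.5]
finger_gap: 1.002
grasp_force: 0.0
```

```bash
python3 - <<'E'
from h import *
p,R,y,s=pose(); print(p.round(4),y,s['time_s'],s['qd'].round(3))
im,c=snap('wrist','w9.png')
face('pad_slotted_top',.004,im,c,1); face('slotted_mid',.024,im,c,2); face('square_mid',.04,im,c,2)
plan((.575,.065,.16,-4.5))
E
```

```text
[0.4628 0.0639 0.1585] 5.055151764382515 16.975 [-0.     0.002  0.001  0.003 -0.001  0.001]
pad_slotted_top 0.59 [316. 184.  77. 106.] [464.1  64.7] [105.8  78.9] 5.1 circ [462.8  64.9]
slotted_mid 0.66 [316. 191.  35.  61.] [463.4  64.5] [57.3 29.3] 5.7 circ [463.3  64.1]
square_mid 0.69 [332.  31.  60.  62.] [605.3  64.4] [44.3 48.2] 85.0 circ [605.5  63.8]
3 [[[37.2,2.9,-0.3],[0,0,3.2],0],[[37.3,0.9,-0.3],[0,0,3.2],0],[[37.3,-1.2,-0.3],[0,0,3.2],0]]
```

Request:
jog_arm(series=[[[37.2,2.9,0],[0,0,3.2],0],[[37.3,0.9,0],[0,0,3.2],0],[[37.3,-1.2,0],[0,0,3.2],0],[[0,0,0],[0,0,0],0],[[0,0,0],[0,0,0],0],[[0,0,0],[0,0,0],0]])

```text
time_s: 17.92
position: [0.5748, 0.0652, 0.1603]
eef_rot: [0.999, -0.039, 0.0, -0.0]
contact_force: [-0.4, -0.1, -0.0]
finger_gap: 0.999
grasp_force: 0.0
```

```bash
python3 - <<'E'
from h import *
p,R,y,s=pose(); print(p.round(4),y,s['time_s'],s['qd'].round(3))
im,c=snap('wrist','w10.png')
face('square_mid',.04,im,c,2); face('plate_mid',.02,im,c,1); face('pad_square_top',.004,im,c,1); pads(im,c,['square'])
plan((.6085,.0645,.1,-4.5),(.6085,.0645,.024,-4.5))
cv2.imwrite('pics/w10c.png',cv2.resize(im[100:220,255:375,::-1],(600,600),interpolation=cv2.INTER_NEAREST))
E
```

```text
[0.5748 0.0652 0.1603] -4.510356545687067 17.925 [ 0.001 -0.006  0.001  0.001  0.    -0.002]
square_mid 0.8 [316. 157.  53.  57.] [608.4  64. ] [44.5 45.8] 85.2 circ [608.5  64.4]
plate_mid 0.58 [316. 153.  79. 110.] [627.5  67.4] [56.6 57.4] 9.4 circ [627.1  67.6]
pad_square_top 0.72 [436. 122.  75. 110.] [629.1 -60.2] [ 81.6 106.6] 85.5 circ [629.1 -59.5]
pad square [ 0.6296 -0.0598] [629.5 -60.5] [45.6 45.1] 85.4
2 [[[16.7,-1.0,30.2],[0,0,-0.0],0],[[16.7,-1.0,30.2],[0,0,-0.0],0]]
2 [[[0.0,-0.0,38.0],[0,0,-0.0],0],[[0.0,-0.0,38.0],[0,0,-0.0],0]]
```

View pics/w10c.png

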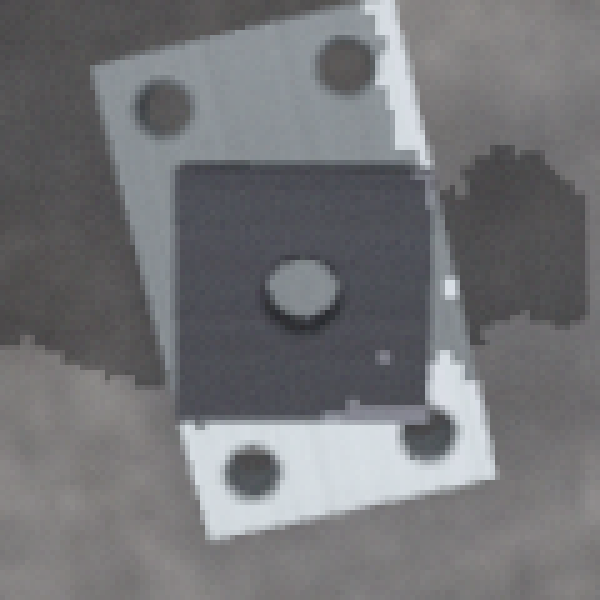

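The square is aligned with the tool, at (0.608, 0.0642) with yaw -4.6°. Grasping it.

Request:
jog_arm(series=[[[16.6,-0.8,30],[0,0,0],0.1],[[16.6,-0.8,30],[0,0,0],0.2],[[0,0,38],[0,0,0],0.25],[[0,0,30],[0,0,0],0.25],[[0,0,9],[0,0,0],0.25],[[0,0,0],[0,0,0],0.25],[[0,0,0],[0,0,0],0.25]])

```text
time_s: 19.0
position: [0.6095, 0.0643, 0.0248]
eef_rot: [0.999, -0.039, 0.001, -0.0]
contact_force: [0.8, -1.0, 0.3]
finger_gap: 0.749
grasp_force: 0.0
```

Request:
jog_arm(series=[[[0,0,0],[0,0,0],0.8],[[0,0,0],[0,0,0],0.8],[[0,0,0],[0,0,0],0.8],[[0,0,0],[0,0,0],0.8]])

```text
time_s: 19.5
position: [0.6094, 0.0643, 0.0245]
eef_rot: [0.999, -0.039, 0.001, -0.0]
contact_force: [-0.8, 0.4, 6.9]
finger_gap: 0.501
grasp_force: 53.0
```

Request:
jog_arm(series=[[[0,0,-10],[0,0,0],0.8],[[0,0,-40],[0,0,0],0.8],[[0,0,-40],[0,0,0],0.8],[[16,41,-40],[0,0,0],0.8],[[15,41,0],[0,0,0],0.8],[[0,41,0],[0,0,0],0.8],[[0,0,0],[0,0,0],0.8],[[0,0,0],[0,0,0],0.8],[[0,0,0],[0,0,0],0.8]])

```text
time_s: 20.62
position: [0.6296, -0.0601, 0.1528]
eef_rot: [0.999, -0.039, -0.0, -0.0]
contact_force: [-0.2, -1.0, -0.5]
finger_gap: 0.499
grasp_force: 52.3
```

```bash
python3 - <<'E'
from h import *
p,R,y,s=pose(); print(p.round(4),y,s['time_s'],s['qd'].round(3))
im,c=snap('wrist','w11.png')
face('square_mid',p[2]+.0155,im,c,2); face('pad_square_top',.004,im,c,1); face('pad_plate_top',.004,im,c,1); pads(im,c,['square','plate'])
plan((.6305,-.06,.016,-4.5))
# near edge of the outline
v=im[:,316].max(1); k=[i for i in range(60,230) if v[i]<60]; print(k[:3],k[-3:])
cv2.imwrite('pics/w11c.png',cv2.resize(im[100:340,180:500,::-1],(800,600)))
E
```

```text
[ 0.6296 -0.0601  0.1528] -4.4813526239225245 20.625 [ 0.004 -0.003  0.001  0.001  0.002  0.003]
square_mid 0.78 [318. 263. 101. 100.] [632.4 -60.3] [43.9 50.5] 85.8 circ [631.6 -59.8]
pad_square_top 0.89 [318. 175.  83.  84.] [642.2 -61.9] [78.6 82.3] 85.6 circ [641.8 -61.2]
pad_plate_top 0.64 [426. 182.  81. 110.] [ 624.  -169.8] [ 79.2 105.7] 83.1 circ [ 624.4 -169.9]
pad square [ 0.6301 -0.0609] [629.7 -60.7] [45.2 44.8] 85.5
pad plate [ 0.6256 -0.1694] [ 623.6 -170.6] [57.5 93.4] 82.7
4 [[[0.2,-0.1,34.2],[0,0,0.0],0],[[0.2,-0.1,34.2],[0,0,0.0],0],[[0.2,-0.1,34.2],[0,0,0.0],0],[[0.2,-0.1,34.2],[0,0,0.0],0]]
[166, 167, 168] [227, 228, 229]
```

View pics/w11c.png

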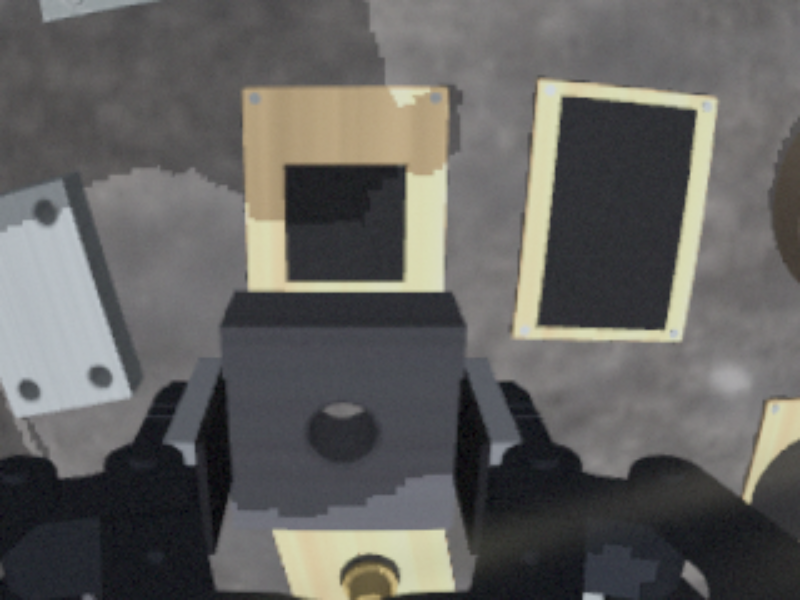

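The square is held squarely: its top-face edges are at rows 230 and 311, and the outline is at columns 294 to 342. Working out the in-hand offset.

```bash
python3 - <<'E'
from h import *
p,R,y,s=pose(); c=ctrl.calibration('wrist'); print(p.round(4))
f=lambda u,v,z:(toworld('wrist',c,(180+u/2.5-.3,100+v/2.5-.3),z)[0,:2])
z=p[2]+.0155
E=[(f(228,326,z)+f(465,326,z))/2,(f(222,529,z)+f(462,529,z))/2]; print(np.linalg.norm(E[0]-E[1]),R.T[:2,:2]@(np.mean(E,0)-p[:2]))
O=[f(*q,.004) for q in [(285,164),(407,164),(285,281),(407,281)]]; print(np.mean(O,0),np.linalg.norm(O[0]-O[1]),np.linalg.norm(O[0]-O[2]))
E
```

```text
[ 0.6297 -0.0603  0.1528]
0.04385987597859966 [-0.00037069  0.00028802]
[ 0.62949072 -0.06157196] 0.046305964654640264 0.046614651527056766
```

Request:
jog_arm(series=[[[0.5,0.4,40],[0,0,0],0.8],[[0,0,40],[0,0,0],0.8],[[0,0,40],[0,0,0],0.8],[[0,0,15],[0,0,0],0.8],[[0,0,5],[0,0,0],0.8],[[0,0,0],[0,0,0],0.8],[[0,0,0],[0,0,0],0.8],[[0,0,0],[0,0,0],0.8]])

```text
time_s: 21.82
position: [0.6307, -0.0614, 0.014]
eef_rot: [0.999, -0.04, 0.001, -0.0]
contact_force: [-1.3, 0.0, -1.5]
finger_gap: 0.502
grasp_force: 52.2
```

Request:
jog_arm(series=[[[-0.5,-0.6,4.5],[0,0,0],0.8],[[0,0,0],[0,0,0],0.8],[[0,0,0],[0,0,0],0.8],[[0,0,0],[0,0,0],0.8]])

```text
time_s: 22.32
position: [0.6299, -0.0607, 0.0086]
eef_rot: [0.999, -0.04, 0.0, 0.0]
contact_force: [1.4, 1.4, -0.4]
finger_gap: 0.501
grasp_force: 52.4
```

Request:
jog_arm(series=[[[0.2,0,0.6],[0,0,0],0.8],[[0,0,0],[0,0,0],0.8],[[0,0,0],[0,0,0],0.3],[[0,0,0],[0,0,0],0.1],[[0,0,-30],[0,0,0],0],[[0,0,-45],[0,0,0],0],[[0,0,-45],[0,0,0],0],[[0,0,-35],[0,0,0],0],[[0,0,0],[0,0,0],0],[[0,0,0],[0,0,0],0],[[0,0,0],[0,0,0],0]])

```text
time_s: 23.7
position: [0.6292, -0.0608, 0.1609]
eef_rot: [0.999, -0.04, -0.001, 0.0]
contact_force: [-0.5, 0.4, -1.4]
finger_gap: 1.002
grasp_force: 0.0
```

```bash
python3 - <<'E'
from h import *
p,R,y,s=pose(); print(p.round(4),y,s['time_s'],s['qd'].round(3))
im,c=snap('wrist','w12.png')
face('square_mid',.024,im,c,2); face('pad_square_top',.004,im,c,1); face('plate_mid',.02,im,c,2)
plan((.575,.065,.16,8.4))
E
```

```text
[ 0.6292 -0.0608  0.1609] -4.546925363649584 23.7 [ 0.001 -0.001  0.004  0.005 -0.     0.   ]
square_mid 0.79 [317. 188.  48.  52.] [631.3 -61. ] [43.1 47.5] 83.0 circ [630.7 -60.6]
pad_square_top 0.64 [318. 184.  83. 107.] [630.  -60.6] [ 78.2 104.9] 85.5 circ [629.5 -61.2]
plate_mid 0.7 [200. 215.  79.  98.] [611.8  60.8] [94.7 63.6] 8.3 circ [611.2  59.8]
4 [[[-16.1,-30.3,0.5],[0,0,-3.2],0],[[-14.4,-31.1,0.5],[0,0,-3.2],0],[[-12.6,-31.9,0.5],[0,0,-3.2],0],[[-10.8,-32.6,0.5],[0,0,-3.2],0]]
```

Request:
jog_arm(series=[[[-16.1,-30.3,0],[0,0,-3.2],0],[[-14.4,-31.1,0],[0,0,-3.2],0],[[-12.6,-31.9,0],[0,0,-3.2],0],[[-10.8,-32.6,0],[0,0,-3.2],0],[[0,0,0],[0,0,0],0],[[0,0,0],[0,0,0],0],[[0,0,0],[0,0,0],0]])

```text
time_s: 24.78
position: [0.5755, 0.0644, 0.1625]
eef_rot: [0.997, 0.071, -0.0, 0.0]
contact_force: [0.1, -0.4, 0.1]
finger_gap: 1.001
grasp_force: 0.0
```

```bash
python3 - <<'E'
from h import *
p,R,y,s=pose(); print(p.round(4),y,s['time_s'],s['qd'].round(3))
im,c=snap('wrist','w13.png')
face('plate_mid',.02,im,c,2)
plan((.6095,.0653,.1,8.4),(.6095,.0653,.004,8.4))
cv2.imwrite('pics/w13c.png',cv2.resize(im[100:220,255:375,::-1],(600,600),interpolation=cv2.INTER_NEAREST))
E
```

```text
[0.5755 0.0644 0.1625] 8.181773861411612 24.775 [-0.002  0.002  0.     0.    -0.001  0.   ]
plate_mid 0.77 [322. 156.  60.  96.] [609.8  65. ] [90.6 55.6] 8.1 circ [609.8  64.8]
plate_mid 0.75 [304. 289.  32.  55.] [465.3  64.6] [67.3 30.2] 5.5 circ [465.2  63.5]
2 [[[16.9,2.0,31.3],[0,0,-0.1],0],[[16.9,2.0,31.3],[0,0,-0.1],0]]
3 [[[0.0,0.0,32.0],[0,0,-0.0],0],[[0.0,0.0,32.0],[0,0,-0.0],0],[[0.0,0.0,32.0],[0,0,-0.0],0]]
```

View pics/w13c.png

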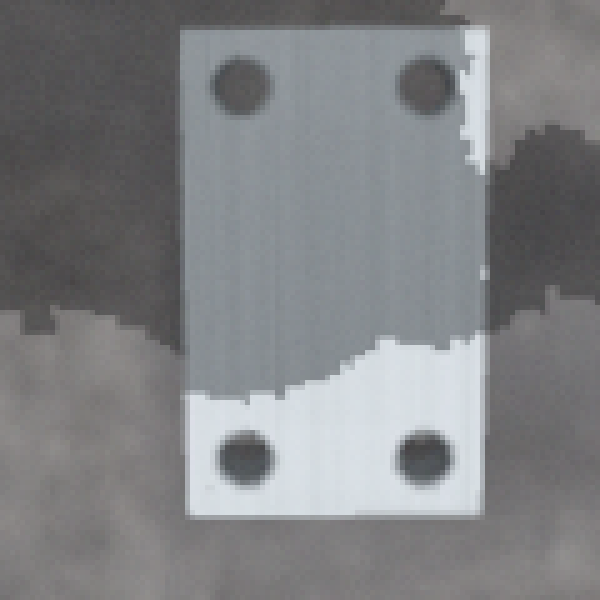

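The plate is square to the tool, at (0.6097, 0.0650) with yaw 8.15°. Grasping it across its 56 mm width.

Request:
jog_arm(series=[[[17,2.1,35],[0,0,0],0],[[17,2.1,35],[0,0,0],0],[[0,0,40],[0,0,0],0],[[0,0,35],[0,0,0],0],[[0,0,10],[0,0,0],0],[[0,0,0],[0,0,0],0],[[0,0,0],[0,0,0],0]], squeeze=80)

```text
time_s: 25.75
position: [0.6108, 0.066, 0.0099]
eef_rot: [0.997, 0.072, 0.002, -0.0]
contact_force: [-0.3, 0.3, 0.2]
finger_gap: 1.0
grasp_force: 0.0
```

Request:
jog_arm(series=[[[-1.2,0.8,6.5],[0,0,0],0],[[0,0,0],[0,0,0],0],[[0,0,0],[0,0,0],0.7],[[0,0,0],[0,0,0],0.7],[[0,0,0],[0,0,0],0.7],[[0,0,0],[0,0,0],0.7]])

```text
time_s: 26.5
position: [0.6089, 0.0649, 0.0021]
eef_rot: [0.997, 0.072, 0.001, 0.0]
contact_force: [-1.3, -0.3, 6.0]
finger_gap: 0.631
grasp_force: 88.1
```

```bash
python3 - <<'E'
from h import *
plan((.609,.065,.14,8.2),(.6235,-.169,.14,-7.0),grip=.7)
E
```

```text
4 [[[0.0,-0.0,-34.5],[0,0,0.0],0.7],[[0.0,-0.0,-34.5],[0,0,0.0],0.7],[[0.0,-0.0,-34.5],[0,0,0.0],0.7],[[0.0,-0.0,-34.5],[0,0,0.0],0.7]]
6 [[[-3.2,38.9,-0.0],[0,0,2.5],0.7],[[-1.4,39.0,-0.0],[0,0,2.5],0.7],[[0.3,39.1,-0.0],[0,0,2.5],0.7],[[2.0,39.0,-0.0],[0,0,2.5],0.7],[[3.7,38.9,-0.0],[0,0,2.5],0.7],[[5.4,38.7,-0.0],[0,0,2.5],0.7]]
```

Request:
jog_arm(series=[[[0,0,-8],[0,0,0],0.7],[[0,0,-20],[0,0,0],0.7],[[0,0,-35],[0,0,0],0.7],[[0,0,-40],[0,0,0],0.7],[[0,0,-35],[0,0,0],0.7],[[0,0,0],[0,0,0],0.7]])

```text
time_s: 27.25
position: [0.6102, 0.0651, 0.1442]
eef_rot: [0.997, 0.072, 0.004, -0.001]
contact_force: [-0.1, 0.3, -3.8]
finger_gap: 0.634
grasp_force: 87.4
```

Request:
jog_arm(series=[[[-3.2,38.9,0],[0,0,2.5],0.7],[[-1.4,39,0],[0,0,2.5],0.7],[[0.3,39.1,0],[0,0,2.5],0.7],[[2,39,0],[0,0,2.5],0.7],[[3.7,38.9,0],[0,0,2.5],0.7],[[5.4,38.7,0],[0,0,2.6],0.7],[[0,0,0],[0,0,0],0.7],[[0,0,0],[0,0,0],0.7],[[0,0,0],[0,0,0],0.7]])

```text
time_s: 28.38
position: [0.6233, -0.168, 0.1389]
eef_rot: [0.998, -0.059, -0.0, -0.0]
contact_force: [0.8, 0.8, -2.0]
finger_gap: 0.631
grasp_force: 87.2
```

```bash
python3 - <<'E'
from h import *
p,R,y,s=pose(); print(p.round(4),y,s['time_s'],s['contact_force'],s['qd'].round(3))
im,c=snap('wrist','w14.png'); pz=p[2]+.018
face('plate_mid',pz,im,c,2); face('pad_plate_top',.004,im,c,1); face('pad_square_top',.004,im,c,1); face('square_mid',.024,im,c,1)
g=im.max(2).astype(int)
for u in (300,316,332):
    col=g[:,u]; d=np.diff(col); k=np.argsort(-abs(d))[:14]; print(u,sorted((int(i),int(d[i])) for i in k))
E
```

```text
[ 0.6233 -0.168   0.1389] -6.769381227109854 28.375 [ 0.79916517  0.84892935 -2.02823602] [ 0.004 -0.003  0.004  0.002  0.002 -0.001]
plate_mid 0.6 [317. 253. 134. 175.] [ 629.1 -168.6] [56.5 90.6] 83.0 circ [ 629.5 -168.6]
pad_plate_top 0.77 [321. 163.  88.  68.] [ 662.8 -175.6] [77.3 27.6] 82.4 circ [ 662.3 -175.8]
pad_square_top 0.59 [210. 195.  86. 111.] [629.6 -62.1] [ 79.  106.3] 86.0 circ [629.7 -62. ]
square_mid 0.82 [203. 203.  55.  55.] [630.8 -64.9] [49.3 47.3] 85.3 circ [630.9 -64.7]
300 [(67, -39), (133, 50), (134, 39), (135, 21), (139, -36), (140, -63), (141, -60), (164, 40), (172, 22), (173, 20), (308, 53), (337, -31), (338, -70), (339, -41)]
316 [(33, -44), (34, -53), (36, 79), (86, -21), (133, 52), (134, 48), (139, -41), (140, -66), (141, -60), (164, 47), (172, 26), (306, 53), (340, -32), (341, -117)]
332 [(9, 30), (12, 32), (13, 48), (28, -59), (33, -89), (35, 81), (133, 45), (134, 46), (140, -49), (141, -94), (164, 36), (301, 35), (338, -63), (339, -68)]
```

```bash
python3 - <<'E'
from h import *
p,R,y,s=pose(); c=ctrl.calibration('wrist'); print(p.round(4),y)
T=lambda u,v,z:R.T[:2,:2]@(toworld('wrist',c,(u,v),z)[0,:2]-p[:2])*1e3
z=p[2]+.0179
print('plate top near',T(317,172.8,z),'far',T(317,340.8,z),'bottom near',T(317,164.5,p[2]-.0021))
print('outline near',T(317,141,.004),'pad near',T(317,134.2,.004), 'pad centre nominal',R.T[:2,:2]@(np.array([.6238,-.1698])-p[:2])*1e3)
im=cv2.imread('pics/w14.png').max(2).astype(int)
for v in (148,156): # outline sides
    r=im[v]; d=np.diff(r); k=[i for i in range(265,370) if abs(d[i])>25]; print(v,[(i,int(d[i])) for i in k])
for v in (200,230):
    r=im[v]; d=np.diff(r); print(v,[(i,int(d[i])) for i in range(225,410) if abs(d[i])>20])
E
```

```text
[ 0.6235 -0.1684  0.1394] -6.793183721086036
plate top near [47.37181629  0.1231522 ] far [-39.52411449   0.14519197] bottom near [47.56376875  0.13773142]
outline near [47.45091011  0.23569453] pad near [53.55762952  0.23578889] pad centre nominal [0.42638952 1.33897045]
148 [(276, 55), (277, 40), (286, -30), (287, -77), (288, -54), (352, 106), (353, 40), (362, -38), (363, -50)]
156 [(276, 34), (277, 55), (287, -99), (288, -60), (351, 36), (352, 90), (353, 35), (362, -73), (363, -42)]
200 [(228, 31), (229, 146), (245, -83), (264, -21), (287, 24), (367, 33), (403, -27), (407, 56), (408, 67)]
230 [(248, -43), (249, -38)]
```

Request:
jog_arm(series=[[[-0.7,2.1,40],[0,0,0.2],0.7],[[0,0,40],[0,0,0],0.7],[[0,0,30],[0,0,0],0.7],[[0,0,14],[0,0,0],0.7],[[0,0,3],[0,0,0],0.7],[[0,0,0],[0,0,0],0.7],[[0,0,0],[0,0,0],0.7],[[0,0,0],[0,0,0],0.7]])

```text
time_s: 29.62
position: [0.623, -0.1711, 0.0133]
eef_rot: [0.998, -0.061, 0.001, 0.0]
contact_force: [0.1, 1.0, -3.6]
finger_gap: 0.631
grasp_force: 87.2
```

```bash
python3 - <<'E'
from h import *
p,R,y,s=pose(); print(p.round(4),y,s['contact_force']); plan((.6231,-.1705,.0065,-7))
E
```

```text
[ 0.623  -0.1711  0.0133] -7.041079242180221 [ 0.0956616   1.01405193 -3.57344394]
1 [[[0.0,-0.6,6.8],[0,0,-0.0],0]]
```

Request:
jog_arm(series=[[[0,-0.5,5.5],[0,0,0],0.7],[[0,0,0],[0,0,0],0.7],[[0,0,0.8],[0,0,0],0.7],[[0,0,0],[0,0,0],0.7],[[0,0,0],[0,0,0],0.7]])

```text
time_s: 30.25
position: [0.6225, -0.1706, 0.0062]
eef_rot: [0.998, -0.061, -0.0, 0.0]
contact_force: [-1.8, 0.4, -0.9]
finger_gap: 0.631
grasp_force: 87.4
```

Request:
jog_arm(series=[[[0.3,0,0.5],[0,0,0],0.7],[[0,0,0],[0,0,0],0.7],[[0,0,0],[0,0,0],0.2],[[0,0,0],[0,0,0],0],[[0,0,0],[0,0,0],0],[[0,0,-30],[0,0,0],0],[[0,0,-45],[0,0,0],0],[[-20,0,-45],[0,0,0],0],[[-20,0,-45],[0,0,0],0],[[0,0,0],[0,0,0],0],[[0,0,0],[0,0,0],0],[[0,0,0],[0,0,0],0]])

```text
time_s: 31.75
position: [0.5828, -0.1655, 0.1688]
eef_rot: [0.998, -0.061, -0.001, -0.0]
contact_force: [0.8, -0.9, -0.0]
finger_gap: 1.006
grasp_force: 0.0
```

```bash
cat >> h.py <<'E'
def rel(part,pad,ztop):
    """part bbox vs pad plywood and outline, in one picture"""
    im,c=snap('wrist','r_%s_%d.png'%(part,int(ctrl.get_state()['time_s']*100)))
    face(part,ztop,im,c,1); face(pad,.004,im,c,1); return im,c
E
python3 - <<'E'
from h import *
p,R,y,s=pose(); print(p.round(4),y,s['time_s'],s['qd'].round(3))
im,c=rel('plate_mid','pad_plate_top',.024)
# column/row profiles in tool axes at plane z=.004: rectified patch 1 px=0.5mm about nominal pad centre
def rect(cx,cy,yaw,z,W=120,n=4):
    a=np.radians(yaw); K=np.array(c['mtx']);Rc=np.array(c['R']);t=np.array(c['t'])
    g=np.arange(-W/2,W/2,1/n)/1e3; X,Y=np.meshgrid(g,g)   # X along pad x (cols), Y along pad y (rows)
    P=np.stack([cx+X*np.cos(a)-Y*np.sin(a),cy+X*np.sin(a)+Y*np.cos(a),np.full_like(X,z)],-1)@Rc.T+t
    th=np.arctan2(np.hypot(P[...,0],P[...,1]),P[...,2]); s=th/np.hypot(P[...,0],P[...,1])
    return cv2.remap(im,(P[...,0]*s*K[0,0]+K[0,2]).astype(np.float32),(P[...,1]*s*K[1,1]+K[1,2]).astype(np.float32),cv2.INTER_LINEAR)
r=rect(.6238,-.1705,-7,.004).max(2).astype(float)
def edges(v,thr=12):
    d=np.diff(cv2.GaussianBlur(v[None].astype(np.float32),(0,0),2)[0]); o=[]
    for i in range(1,len(d)-1):
        if abs(d[i])>=abs(d[i-1]) and abs(d[i])>abs(d[i+1]) and abs(d[i])>thr/4: o.append((round(i/4-60,1),round(float(d[i]),1)))
    return o
print('along y (at x=0 +-5):',edges(r[:,220:260].mean(1)))
print('along y (x=+30):',edges(r[:,340:380].mean(1)))
print('along y (x=-30):',edges(r[:,100:140].mean(1)))
print('along x:',edges(r[220:260].mean(0)))
E
```

```text
[ 0.5828 -0.1655  0.1688] -7.047116292993695 31.75 [-0.     0.006  0.001  0.002 -0.002 -0.   ]
plate_mid 0.89 [316. 146.  61.  99.] [ 623.5 -171.1] [57.1 93. ] 83.6 circ [ 623.8 -171.4]
pad_plate_top 0.58 [318. 141.  78. 104.] [ 623.4 -171.1] [ 77.5 104.5] 82.4 circ [ 623.3 -170.8]
along y (at x=0 +-5): [(-50.8, -3.6), (-39.5, 12.0), (-30.2, -3.3), (29.8, 5.3), (38.5, -12.3)]
along y (x=+30): [(-39.8, 10.7), (-29.0, 3.1), (-22.8, -4.3), (-13.8, 5.5), (-10.5, -8.2), (13.5, -3.4), (21.8, 3.2), (30.0, 4.3), (38.2, -14.1)]
along y (x=-30): [(-39.5, 12.6), (-30.2, -3.3), (-21.5, -4.7), (0.8, -3.7), (29.5, 6.3), (38.2, -12.1)]
along x: [(-52.8, 9.8), (-25.8, -3.6), (47.2, 4.5), (52.2, -11.4)]
```

The plate matches its pad: (623.5, -171.1) against (623.4, -171.1) mm. Now the riser.

```bash
python3 - <<'E'
from h import *
plan((.425,-.172,.165,-5))
E
```

```text
4 [[[-39.0,6.4,1.1],[0,0,-0.5],0],[[-39.1,6.1,1.1],[0,0,-0.5],0],[[-39.1,5.7,1.1],[0,0,-0.5],0],[[-39.2,5.4,1.1],[0,0,-0.5],0]]
```

Request:
jog_arm(series=[[[-39,-3,1],[0,0,-0.5],0],[[-39,-3,1],[0,0,-0.5],0],[[-39,-3,1],[0,0,-0.5],0],[[-39,-3,1],[0,0,-0.5],0],[[0,0,0],[0,0,0],0],[[0,0,0],[0,0,0],0],[[0,0,0],[0,0,0],0]])

```text
time_s: 32.78
position: [0.4298, -0.1367, 0.166]
eef_rot: [0.999, -0.044, -0.001, 0.0]
contact_force: [0.1, -1.2, 0.5]
finger_gap: 0.998
grasp_force: 0.0
```

```bash
python3 - <<'E'
from h import *
p,R,y,s=pose(); print(p.round(4),y,s['time_s'],s['qd'].round(3))
im,c=rel('riser_mid','pad_riser_top',.02); pads(im,c,['riser'])
d=ctrl.trace('wrist','riser_mid')[0]; m=d['mask'].astype(np.uint8); ys,xs=np.nonzero(m); P=toworld('wrist',c,np.stack([xs,ys],1),.02)[:,:2]
print(P.mean(0).round(4),P.min(0).round(4),P.max(0).round(4))
E
```

```text
[ 0.4298 -0.1367  0.166 ] -5.061523484642947 32.775 [-0.001  0.006  0.001  0.    -0.002  0.001]
riser_mid 0.63 [352. 155.  67.  71.] [ 460.1 -171.5] [64.9 64.2] 71.1 circ [ 459.4 -171.5]
pad_riser_top 0.81 [454. 134.  74. 104.] [ 473.2 -285.7] [ 79.5 106.4] 84.7 circ [ 473.6 -286.7]
pad riser [ 0.4733 -0.2854] [ 473.3 -287. ] [65.9 65.4] 87.0
[ 0.4603 -0.1713] [ 0.4274 -0.2034] [ 0.4925 -0.1385]
```

Request:
jog_arm(series=[[[16.6,16.3,20],[0,0,0],0],[[16.6,16.3,20],[0,0,0],0],[[0,0,40],[0,0,0],0],[[0,0,0],[0,0,0],0],[[0,0,0],[0,0,0],0],[[0,0,0],[0,0,0],0]])

```text
time_s: 33.72
position: [0.4607, -0.172, 0.0886]
eef_rot: [0.999, -0.044, 0.002, 0.0]
contact_force: [-0.4, -0.4, -0.5]
finger_gap: 0.997
grasp_force: 0.0
```

```bash
python3 - <<'E'
from h import *
p,R,y,s=pose(); print(p.round(4),y,s['time_s'],s['qd'].round(3)); plan((.460,-.172,.010,-5.1))
E
```

```text
[ 0.4607 -0.172   0.0886] -5.017322233235442 33.725 [-0.002 -0.001 -0.007 -0.005  0.004  0.001]
2 [[[-0.3,0.0,39.3],[0,0,0.0],0],[[-0.3,0.0,39.3],[0,0,0.0],0]]
```

Request:
jog_arm(series=[[[-1,0,40],[0,0,0],0],[[0,0,35],[0,0,0],0],[[0,0,10],[0,0,0],0],[[0,0,0],[0,0,0],0],[[0,0,0],[0,0,0],0]])

```text
time_s: 34.35
position: [0.46, -0.1721, 0.0035]
eef_rot: [0.999, -0.044, 0.002, 0.0]
contact_force: [-0.4, 0.4, -0.2]
finger_gap: 1.002
grasp_force: 0.0
```

Request:
jog_arm(series=[[[0,0,2.5],[0,0,0],0],[[0,0,0],[0,0,0],0.5],[[0,0,0],[0,0,0],0.5],[[0,0,0],[0,0,0],0.5],[[0,0,0],[0,0,0],0.5]])

```text
time_s: 34.98
position: [0.4593, -0.1723, 0.0005]
eef_rot: [0.999, -0.044, 0.001, 0.0]
contact_force: [-1.2, 0.1, 6.3]
finger_gap: 0.738
grasp_force: 87.6
```

Request:
jog_arm(series=[[[0,0,-8],[0,0,0],0.5],[[0,0,-22],[0,0,0],0.5],[[0,0,-35],[0,0,0],0.5],[[0,0,-40],[0,0,0],0.5],[[8,38,-35],[0,0,0],0.5],[[8,38,0],[0,0,0],0.5],[[8,38,0],[0,0,0],0.5],[[0,0,0],[0,0,0],0.5],[[0,0,0],[0,0,0],0.5],[[0,0,0],[0,0,0],0.5]])

```text
time_s: 36.22
position: [0.4725, -0.2869, 0.139]
eef_rot: [0.999, -0.044, 0.0, -0.0]
contact_force: [0.2, -0.4, -2.0]
finger_gap: 0.737
grasp_force: 88.1
```

```bash
python3 - <<'E'
from h import *
p,R,y,s=pose(); print(p.round(4),y,s['time_s'],s['contact_force'],s['grasp_force'],s['qd'].round(3))
im,c=snap('wrist','w20.png'); face('pad_riser_top',.004,im,c,1); face('riser_mid',p[2]+.0195,im,c,1)
T=lambda u,v,z:(R.T[:2,:2]@(toworld('wrist',c,(u,v),z)[0,:2]-p[:2])*1e3).round(1)
g=cv2.GaussianBlur(im,(3,3),0).max(2).astype(int)
d=np.diff(g[:,317]); print([(i,int(d[i]),T(317,i+.5,.004)[0],T(317,i+.5,p[2]+.0195)[0]) for i in range(60,350) if abs(d[i])>18 and abs(d[i])>=abs(d[i-1]) and abs(d[i])>abs(d[i+1])])
# visible outline arc: dark pixels in pad region -> circle fit
m=(im.max(2)<60); m[190:]=0; m[:60]=0; m[:,:240]=0; m[:,400:]=0
n,l,st,ce=cv2.connectedComponentsWithStats(m.astype(np.uint8)); i=1+st[1:,4].argmax(); print(st[i])
E
```

```text
[ 0.4725 -0.2869  0.139 ] -4.9921866279574685 36.225 [ 0.20573414 -0.37000091 -1.95762103] 88.07038005441427 [ 0.003 -0.002  0.001  0.001  0.001  0.001]
pad_riser_top 0.76 [318. 170.  88.  76.] [ 492.1 -289.3] [77.5 68.5] 84.6 circ [ 491.6 -289.3]
riser_mid 0.64 [319. 262. 137. 132.] [ 476.8 -286.8] [68.3 62.3] 0.2 circ [ 476.7 -286.9]
[(62, 27, np.float64(118.1), np.float64(91.5)), (76, -58, np.float64(105.3), np.float64(85.9)), (134, 38, np.float64(53.3), np.float64(63.0)), (155, -68, np.float64(34.4), np.float64(54.7)), (195, 26, np.float64(-2.7), np.float64(38.3)), (206, 23, np.float64(-13.3), np.float64(33.6)), (291, 23, np.float64(-106.3), np.float64(-7.3)), (307, 29, np.float64(-127.1), np.float64(-16.5)), (328, -23, np.float64(-157.0), np.float64(-29.7)), (341, -46, np.float64(-177.2), np.float64(-38.6))]
[ 282  156   68   34 1684]
```

Request:
jog_arm(series=[[[-0.5,-0.3,40],[0,0,0],0.5],[[0,0,40],[0,0,0],0.5],[[0,0,30],[0,0,0],0.5],[[0,0,14],[0,0,0],0.5],[[0,0,4],[0,0,0],0.5],[[0,0,0],[0,0,0],0.5],[[0,0,0],[0,0,0],0.5],[[0,0,0],[0,0,0],0.5]])

```text
time_s: 37.38
position: [0.4725, -0.2874, 0.0118]
eef_rot: [0.999, -0.044, 0.001, 0.0]
contact_force: [-0.5, -0.3, -1.1]
finger_gap: 0.739
grasp_force: 88.1
```

Request:
jog_arm(series=[[[-0.3,-0.7,6],[0,0,0],0.5],[[0,0,0],[0,0,0],0.5],[[0,0,0.8],[0,0,0],0.5],[[0,0,0],[0,0,0],0.5],[[0,0,0],[0,0,0],0.5]])

```text
time_s: 38.0
position: [0.4717, -0.2865, 0.0045]
eef_rot: [0.999, -0.044, -0.0, 0.0]
contact_force: [-3.0, 2.7, 4.5]
finger_gap: 0.737
grasp_force: 88.6
```

Seated on the pad. Releasing, then checking.

Request:
jog_arm(series=[[[0,0,0],[0,0,0],0.1],[[0,0,0],[0,0,0],0],[[0,0,0],[0,0,0],0],[[0,0,-30],[0,0,0],0],[[0,0,-45],[0,0,0],0],[[-18,0,-45],[0,0,0],0],[[-18,0,-45],[0,0,0],0],[[0,0,0],[0,0,0],0],[[0,0,0],[0,0,0],0],[[0,0,0],[0,0,0],0]])

```text
time_s: 39.25
position: [0.4356, -0.2831, 0.1675]
eef_rot: [0.999, -0.044, -0.001, -0.0]
contact_force: [0.1, -0.1, -0.5]
finger_gap: 0.996
grasp_force: 0.0
```

```bash
python3 - <<'E'
from h import *
p,R,y,s=pose(); print(p.round(4),y,s['time_s'],s['qd'].round(3))
im,c=rel('riser_mid','pad_riser_top',.024)
plan((.42,-.058,.168,7),step=50)
E
```

```text
[ 0.4356 -0.2831  0.1675] -5.0415947702876505 39.25 [ 0.     0.005  0.002  0.004 -0.001  0.001]
riser_mid 0.95 [318. 148.  71.  69.] [ 473.1 -286.4] [64.  66.2] 45.5 circ [ 472.6 -285.7]
pad_riser_top 0.57 [317. 148.  83. 106.] [ 473.2 -287.3] [ 78.1 106. ] 84.5 circ [ 472.9 -287.1]
5 [[[-7.1,-44.6,0.0],[0,0,-2.4],0],[[-5.2,-44.9,0.0],[0,0,-2.4],0],[[-3.3,-45.0,0.0],[0,0,-2.4],0],[[-1.4,-45.1,0.0],[0,0,-2.4],0],[[0.5,-45.2,0.0],[0,0,-2.4],0]]
```

The riser is within about 1 mm. Last, a recheck of the bush with the camera straight above it.

Request:
jog_arm(series=[[[-12.6,-44.6,0],[0,0,-2.4],0],[[-11,-44.9,0],[0,0,-2.4],0],[[-9.5,-45,0],[0,0,-2.4],0],[[-8,-45.1,0],[0,0,-2.4],0],[[-6,-45.2,0],[0,0,-2.4],0],[[0,0,0],[0,0,0],0],[[0,0,0],[0,0,0],0],[[0,0,0],[0,0,0],0]])

```text
time_s: 40.4
position: [0.3898, -0.0589, 0.1689]
eef_rot: [0.998, 0.06, -0.0, 0.0]
contact_force: [-0.4, 0.9, -0.4]
finger_gap: 0.997
grasp_force: 0.0
```

```bash
python3 - <<'E'
from h import *
p,R,y,s=pose(); print(p.round(4),y,s['time_s'],s['qd'].round(3))
im,c=rel('bush_mid','pad_bush_top',.01)
K=np.array(c['mtx']);Rc=np.array(c['R']);t=np.array(c['t']); print('cam',(-Rc.T@t).round(3))
X=Rc@np.array([.457,-.0595,.01])+t; th=np.arctan2(np.hypot(*X[:2]),X[2]); uv=X[:2]/np.hypot(*X[:2])*th*K[0,0]+K[:2,2]; print(uv)
u,v=uv.round().astype(int)
T=lambda q,z:(toworld('wrist',c,q,z)[0,:2]*1e3).round(1)
print('row',[(v2,im[v2,u].tolist()) for v2 in range(v-22,v+23)])
print('col',[(u2,im[v,u2].tolist()) for u2 in range(u-22,u+23)])
# circle fits: everything not plywood (outline + bush) and brass
pl=(im[...,0].astype(int)>150)&(im[...,2]<200)&(im[...,0].astype(int)-im[...,2]>22)
E
```

```text
[ 0.3898 -0.0589  0.1689] 6.855905261006975 40.4 [-0.008  0.002 -0.    -0.001 -0.001  0.   ]
bush_mid 0.81 [326. 121.  27.  29.] [454.2 -59.1] [24.7 25.1] 41.0 circ [454.4 -59.3]
pad_bush_top 0.91 [325. 118.  80. 108.] [456.7 -59.2] [105.4  78.3] 7.1 circ [456.6 -59. ]
cam [ 0.46 -0.05  0.31]
[325.7827727  119.18599665]
row [(97, [208, 189, 154]), (98, [208, 187, 153]), (99, [207, 187, 152]), (100, [208, 187, 153]), (101, [209, 189, 153]), (102, [208, 188, 152]), (103, [209, 188, 153]), (104, [199, 180, 146]), (105, [112, 101, 85]), (106, [46, 47, 50]), (107, [38, 40, 45]), (108, [42, 45, 48]), (109, [170, 152, 106]), (110, [195, 177, 124]), (111, [193, 174, 121]), (112, [189, 170, 118]), (113, [190, 171, 119]), (114, [189, 170, 117]), (115, [188, 170, 117]), (116, [138, 123, 88]), (117, [74, 70, 57]), (118, [41, 39, 47]), (119, [42, 40, 44]), (120, [43, 46, 48]), (121, [44, 42, 45]), (122, [46, 45, 49]), (123, [45, 46, 48]), (124, [40, 40, 44]), (125, [37, 42, 42]), (126, [34, 39, 40]), (127, [53, 53, 50]), (128, [104, 91, 63]), (129, [155, 137, 93]), (130, [188, 169, 115]), (131, [
[... 603 characters left out ...]
189, 170, 117]), (319, [182, 164, 112]), (320, [159, 141, 99]), (321, [65, 63, 55]), (322, [43, 38, 41]), (323, [46, 47, 50]), (324, [38, 37, 41]), (325, [36, 40, 42]), (326, [42, 40, 44]), (327, [45, 47, 50]), (328, [43, 43, 45]), (329, [40, 40, 47]), (330, [79, 72, 52]), (331, [141, 125, 82]), (332, [178, 160, 109]), (333, [190, 171, 117]), (334, [189, 170, 115]), (335, [180, 163, 112]), (336, [180, 162, 113]), (337, [174, 156, 110]), (338, [148, 133, 97]), (339, [74, 66, 60]), (340, [137, 124, 100]), (341, [213, 192, 156]), (342, [219, 199, 161]), (343, [236, 231, 201]), (344, [247, 249, 221]), (345, [246, 248, 218]), (346, [246, 248, 218]), (347, [245, 248, 214]), (348, [246, 248, 211])]
```

The bush sits about 2.5 mm toward -x within its outline: (454.2, -59.1) against the pad at (456.7, -59.2) mm. I'll regrasp it, lift it and shift it.

Request:
jog_arm(series=[[[32,4,20],[0,0,0],0.2],[[32,4,20],[0,0,0],0.3],[[0,0,40],[0,0,0],0.4],[[0,0,40],[0,0,0],0.5],[[0,0,25],[0,0,0],0.5],[[0,0,0],[0,0,0],0.5],[[0,0,0],[0,0,0],0.5],[[0,0,0],[0,0,0],0.5]], squeeze=40)

```text
time_s: 41.55
position: [0.4553, -0.0582, 0.0257]
eef_rot: [0.998, 0.061, 0.001, -0.0]
contact_force: [0.6, 1.1, 0.7]
finger_gap: 0.502
grasp_force: 0.0
```

Request:
jog_arm(series=[[[-1.1,0.9,8],[0,0,0],0.5],[[0,0,0],[0,0,0],0.5],[[0,0,0],[0,0,0],0.5],[[0,0,0],[0,0,0],0.9],[[0,0,0],[0,0,0],0.9],[[0,0,0],[0,0,0],0.9],[[0,0,0],[0,0,0],0.9]])

```text
time_s: 42.42
position: [0.4536, -0.0593, 0.0164]
eef_rot: [0.998, 0.061, 0.0, 0.0]
contact_force: [-0.3, 0.4, 2.0]
finger_gap: 0.21
grasp_force: 39.2
```

Request:
jog_arm(series=[[[0,0,-6],[0,0,0],0.9],[[2.4,0,0],[0,0,0],0.9],[[0,0,0],[0,0,0],0.9],[[0,0,0],[0,0,0],0.9]])

```text
time_s: 42.92
position: [0.4555, -0.059, 0.0218]
eef_rot: [0.998, 0.061, -0.0, 0.0]
contact_force: [-0.4, -0.1, -0.6]
finger_gap: 0.206
grasp_force: 39.1
```

Request:
jog_arm(series=[[[0.5,0.1,4.2],[0,0,0],0.9],[[0,0,0],[0,0,0],0.9],[[0,0,0],[0,0,0],0.9]])

```text
time_s: 43.3
position: [0.4562, -0.0591, 0.0178]
eef_rot: [0.998, 0.061, -0.0, 0.0]
contact_force: [-1.2, 0.1, 0.5]
finger_gap: 0.207
grasp_force: 39.1
```

Request:
jog_arm(series=[[[0,0,0.9],[0,0,0],0.9],[[0,0,0],[0,0,0],0.9],[[0,0,0],[0,0,0],0.9]])

```text
time_s: 43.68
position: [0.4563, -0.0591, 0.0171]
eef_rot: [0.998, 0.061, 0.0, 0.0]
contact_force: [1.2, 0.0, -0.9]
finger_gap: 0.204
grasp_force: 39.1
```

Request:
jog_arm(series=[[[0,0,0.6],[0,0,0],0.9],[[0,0,0],[0,0,0],0.9],[[0,0,0],[0,0,0],0.9]])

```text
time_s: 44.05
position: [0.4563, -0.0591, 0.0165]
eef_rot: [0.998, 0.061, 0.0, 0.0]
contact_force: [0.1, 0.0, 0.2]
finger_gap: 0.205
grasp_force: 39.2
```

Back at the grasp height. Releasing and checking from the same viewpoint.

Request:
jog_arm(series=[[[0,0,0.2],[0,0,0],0.9],[[0,0,0],[0,0,0],0.6],[[0,0,0],[0,0,0],0.4],[[0,0,-30],[0,0,0],0.3],[[0,0,-45],[0,0,0],0],[[-33,-4,-45],[0,0,0],0],[[-33,-4,-30],[0,0,0],0],[[0,0,0],[0,0,0],0],[[0,0,0],[0,0,0],0],[[0,0,0],[0,0,0],0]])

```text
time_s: 45.3
position: [0.3896, -0.0591, 0.1649]
eef_rot: [0.998, 0.061, -0.001, 0.0]
contact_force: [0.0, 0.4, 0.8]
finger_gap: 1.001
grasp_force: 0.0
```

```bash
python3 - <<'E'
from h import *
p,R,y,s=pose(); print(p.round(4),y,s['time_s'],s['qd'].round(3))
im,c=rel('bush_mid','pad_bush_top',.01); g=im.max(2)
b=ctrl.trace('wrist','bush_mid')[0]['bbox']; u,v=int(b[0]),int(b[1]); print(b)
print('row',v-20,g[v-20:v+21,u].tolist()); print('col',u-20,g[v,u-20:u+21].tolist())
face('slotted_mid',.024,im,c,2); face('pad_slotted_top',.004,im,c,1)
for k,z in [('plate',.024),('riser',.024),('square',.024),('slotted',.024)]:
    if k=='plate': ctrl.capture('side')
    for d in ctrl.spot_in('side',k+'_mid')[:1]: print(k,d['conf'],toworld('side',ctrl.calibration('side'),d['bbox'][:2],z-.01)[0].round(3))
E
```

```text
[ 0.3896 -0.0591  0.1649] 6.945620901011762 45.3 [-0.002  0.006  0.002  0.004 -0.002  0.   ]
bush_mid 0.82 [69. 23. 21. 19.] [564.4 264.2] [44.2 23.2] 80.3 circ [565.6 264. ]
pad_bush_top 0.67 [325. 117.  81. 111.] [456.6 -59.2] [105.   77.6] 7.2 circ [456.9 -58.7]
[69.0, 22.7, 21.0, 18.8]
row 2 [132, 133, 134, 138, 139, 137, 135, 136, 136, 136, 125, 154, 175, 189, 191, 183, 174, 139, 82, 81, 94, 86, 81, 93, 90, 95, 116, 199, 203, 172, 140, 138, 138, 136, 133, 135, 134, 133, 131, 130, 132]
col 49 [132, 136, 140, 139, 139, 139, 140, 145, 133, 128, 196, 202, 131, 87, 85, 82, 164, 204, 196, 102, 94, 89, 89, 91, 88, 92, 87, 88, 88, 203, 206, 89, 90, 138, 141, 140, 141, 141, 146, 144, 144]
slotted_mid 0.68 [201. 102.  36.  58.] [462.2  60.2] [55.5 36.1] 5.2 circ [462.   61.7]
pad_slotted_top 0.61 [208. 103.  70. 107.] [462.8  63.5] [106.7  79.3] 5.3 circ [462.8  63.4]
plate 0.83 [ 0.628 -0.173  0.014]
riser 0.83 [ 0.473 -0.29   0.014]
square 0.79 [ 0.629 -0.065  0.014]
slotted 0.66 [0.466 0.067 0.014]
```

```bash
python3 - <<'E'
from h import *
import glob
fn=sorted(glob.glob('pics/r_bush_mid_*'))[-1]; im=cv2.imread(fn)[:,:,::-1]; g=im.max(2)
print(fn); print('row',98,g[98:144,326].tolist()); print('col',304,g[119,304:350].tolist())
E
```

```text
pics/r_bush_mid_4530.png
row 98 [207, 208, 208, 210, 208, 199, 167, 113, 198, 199, 190, 189, 191, 190, 165, 64, 50, 50, 45, 48, 46, 46, 46, 46, 45, 42, 63, 139, 177, 187, 186, 182, 170, 175, 108, 103, 181, 208, 207, 208, 208, 210, 207, 209, 209, 209]
col 304 [202, 204, 207, 205, 206, 201, 178, 138, 161, 181, 179, 175, 189, 189, 173, 131, 49, 46, 47, 49, 41, 45, 46, 45, 49, 44, 48, 87, 146, 189, 189, 188, 180, 178, 158, 87, 109, 211, 219, 236, 248, 248, 248, 248, 249, 246]
```

The outline now shows an even 1 to 2 px ring on all four sides of the flange, so the bush is centred. Handing in.

```bash
python3 -c "
from station import ctrl
print(ctrl.hand_in())"
```

```text
the job is handed in; nothing more can be done
None
```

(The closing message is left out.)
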